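# Square up the bearing block and clamp it in the drill vice

### The job

The bored block in the channel trough is to be clamped in the cam-lever drill vice, but in the trough it can only be taken by its two long sides, which are the sides the vice jaws must hold. So set it down flat in the squaring corner, hard against both fences, and let go of it; then take it again by its two ends, set it flat on the bed of the vice, midway along the jaws, with its long sides facing them, and swing the lever round until the jaws grip it tight. Leave the tools and tins lying around where they are.

Things in the scene. Friction and masses are not known exactly. Their poses are not given: they have to be found in the camera images.
- block_center (a point): Centre of the bearing block (half-way up): machined aluminium, 68 (x) x 46 (y) x 40 mm high (z, up), about 0.34 kg, with a 24 mm upright bore and four small screw holes in its top. Its long sides (68 x 40) are 46 mm apart, its ends (46 x 40) 68 mm apart. It starts flat in the trough, its ends towards the trough's walls.
- trough: Fixed dark steel channel, open above and at both ends: 200 mm long (x), 96 mm wide (y). Origin: centre of its underside. Floor 6 mm thick; its two long walls are 6 mm thick, 84 mm apart inside and 48 mm high over the table, 2 mm higher than the block's top and too close to its ends for fingers.
- corner_in (a point): Squaring corner: the point where the inner faces of its two fences would meet, at the height of its plate's top, 8 mm over the table. One fence's inner face is the plane x = 0 (it runs from y = -120 to -15 mm), the other's the plane y = 0 (from x = -122 to -12 mm). Fences are 12 mm thick, outwards, and 14 mm high over the plate.
- vice_bed (a point): Drill vice: point in the face of the fixed jaw, midway along it, at bed height (12 mm over the table). x points square to the jaws, from the moving jaw to the fixed one; y runs along them. Jaws are 56 mm long (y -28 to 28 mm) and 30 mm high over the bed. Fully open, the moving jaw's face is at x = -56 mm; it comes 8.33 mm nearer per radian of lever.
- corner: The squaring corner as a whole, fixed: steel plate 150 x 140 x 8 mm with two low dark fences on its far (+x) and left (+y) edges. Origin on the table; corner_in lies at (40, 45, 8) mm from it. The plate reaches 130 mm to -x and 123 mm to -y of corner_in. Axes as corner_in's.
- vice: The cam-lever drill vice as a whole, fixed: dark grey base plate 165 x 120 x 12 mm, fixed jaw at its far end (+x), then the moving jaw, then cam and lever nearest the robot. Origin on the table; vice_bed lies at (45, 0, 12) mm from it.
- vice_jaw: Moving jaw of the vice; origin in its working face, midway along it, at bed height; axes as the vice's. It is driven by the lever alone.
- vice_lever (a joint): Angle of the vice's lever, rad: 0 open, growing counter-clockwise from above (the handle swings from the robot's side round towards the vice's -y). It stays where it is left; about 2.5 N at the handle moves it. On the 46 mm block the jaws close at about 1.2, and it then turns hardly further: 6 to 10 N at the handle is tight. End stop 1.45.
- lever_grip (a point): Middle of the upright black handle on the end of the lever: 21 mm thick, 52 mm tall, its top 24 mm above this point (98 mm above the table), 90 mm from the lever's pivot.
- lever_pivot (a point): Point on the lever's upright turning axis, at the height of lever_grip; axes as the vice's. 95 mm from vice_bed towards -x.
- tape: Tape measure, 92 mm long, 65 mm high; lies or stands loose on the table, to be left alone. Origin: centre of its underside.
- spanner: Large open-ended spanner, 227 mm; lies or stands loose on the table, to be left alone. Origin: centre of its underside.
- grease_tin: Round grease tin, 67 mm across, 60 mm high; lies or stands loose on the table, to be left alone. Origin: centre of its underside.
- pipe: Pipe offcut on end, 43 mm across, 54 mm high; lies or stands loose on the table, to be left alone. Origin: centre of its underside.
- chisel: Cold chisel, 180 mm; lies or stands loose on the table, to be left alone. Origin: centre of its underside.
- angle: Angle-iron offcut, 115 mm, 40 mm high; lies or stands loose on the table, to be left alone. Origin: centre of its underside.
Things that resemble listed ones, but are neither listed nor needed, are in the scene too. There is more than one size of the part that bears block_center; the job needs the largest.

How it is judged:
On the way:
1. the block lies flat in the squaring corner, flush against both fences (within 2 mm and about 2 degrees), let go (((x of block_center in the frame of corner_in between -0.025 and -0.021 m and y of block_center in the frame of corner_in between -0.036 and -0.032 m and angle between the x axis of block_center and the y axis of corner_in, either way round below 0.04 rad) or (x of block_center in the frame of corner_in between -0.036 and -0.032 m and y of block_center in the frame of corner_in between -0.025 and -0.021 m and angle between the x axis of block_center and the x axis of corner_in, either way round below 0.04 rad)) and z of block_center in the frame of corner_in between 0.018 and 0.022 m and contact force between block and the fingers below 0.3 N and linear speed of block below 0.01 m/s), for 0.2 s.
At the end, for the whole second after the job is handed in: The block lies flat on the vice bed (within 2 mm), a long side flush on the fixed jaw (within 2.5 mm and 3 degrees), midway along the jaws within 12 mm; the lever is past 1.1 rad and the moving jaw presses on the block with more than 5 N; block let go and at rest (x of block_center in the frame of vice_bed between -0.0255 and -0.0205 m and y of block_center in the frame of vice_bed between -0.012 and 0.012 m and z of block_center in the frame of vice_bed between 0.018 and 0.022 m and angle between the y axis of block_center and the x axis of vice_bed, either way round below 0.05 rad and value of joint vice_lever above 1.1 rad and contact force between vice_jaw and block above 5 N and contact force between block and the fingers below 0.3 N and linear speed of block below 0.01 m/s); the robot touches nothing.
It fails at once if a tool or tin lying around is pushed more than 30 mm away (distance of any of tape, spanner, grease_tin, pipe, chisel, angle from where it was at the start of the episode above 0.03 m).
It also fails if it takes over 67 s, if anything falls off the work surface, if the arm or the gripper's body presses on something with over 40 N, if the wrist force passes 120 N, or if a joint passes its speed limit or range.

### The arm

A 7-joint arm with a two-finger parallel gripper is mounted at the origin on a cart in front of the work surface, level with it; the furniture and walls round the work are solid. World frame = base frame: x ahead of the robot, y to its left, z up, the work surface at z = 0. Lengths are in m, angles in rad, forces in N, time in s.
With the tool pointing down it reaches from about 0.4 to 0.85 m from the base axis. Payload 10.4 kg.
Tool frame: the origin (TCP) lies at the very end of the fingers, on their centre line; the grasp point (between the pads) lies 19 mm behind it; z points along the fingers, y is the direction in which the jaws open and shut (so a half turn about z gives the same grasp; the last joint's range is limited). The gripper opens to 87 mm and grips with 3 to 60 N. Pads are 19 mm wide; open, the fingers measure 117 mm over their backs; the gripper's body (75 mm by 190 mm) begins 51 mm behind the grasp point.
Start: joints at [1.211, 0.332, -0.065, 1.46, 0.022, 1.35, -0.088], TCP at [0.207, -0.59, 0.223] pointing down, gripper open.
Joint ranges: [-2.6, 2.6], [-0.5, 2.12], [-1.47, 1.34], [0.16, 2.42], [-1.27, 4.41], [0.06, 2.06], [-2.6, 2.6]. Speed limits (rad/s): [2.22, 2.22, 2.79, 2.79, 3.14, 3.14, 3.14].

### API

Orientations are given as a unit quaternion [x, y, z, w].
In Python, from bench import r, eyes, job gives the robot as it stands. The module is installed in compiled form; this text tells all that it offers.
- The arm moves only by the tool play_rows, never from a script. Its argument "motion" is a list of rows, each a list of 7 numbers: the shift along the tool's x, y, z as a fraction of full scale, then the turn, a rotation vector about the tool's x, y, z as a fraction of full scale, then the opening in per cent of the stroke, from 0 (shut) to 100 (fully open). A call has 1 to 5 rows; each row is the pose to reach, as a shift and turn from the pose commanded when the call began, along the tool's axes at that moment; what a row does not reach only later rows make up. Full scale, the value 1, is 0.2 m for a shift and 90 degrees for a turn. A row lasts 1/8 s, in which the tool goes at most 62.5 mm and 10.7 degrees, less where a joint would pass 70% of its speed; a pose out of reach is approached as far as the arm can. A call with a number of a shift or a turn outside -1 to 1 is refused whole. A call with a gripper value outside its range is refused whole. The fingers move at their own pace and stop on an object; "squeeze" is the grip in N (left out, the last holds). Time passes only in rows, so rows that repeat a pose let the fingers close. It gives the time, the measured TCP pose, the force and the opening at its end, in the units of the state.
- r.read_state(): the state, without advancing time (a new reading comes with each control period).
- eyes.camera(name): name is "scene" or "top" or "wrist"; returns a dict with "image" (480x640x3 uint8, red, green, blue), "mtx" (3x3 intrinsics, pixels), "R" (3x3) and "t" (3): a world point X has camera coordinates R X + t. Camera axes: x right, y down, z forward; pixel columns grow to the right and rows downward; lengths in m; the calibration is good to about 2 mm. A picture is of the moment at which its call begins. There is no depth.
- job.close_job(): hands the job in, once; it reports no verdict.
Trained networks look in a picture, given as the dict that the camera call returned (one of the last four; its "shot" number tells which), for a name from the list of things; names that differ only in an ending like _2 or _b are one class to them, and where a whole thing is asked for, a point or a joint stands for the part that bears it (a point fixed in the world has none). Each returns a list of dicts, best first, with "p" (0 to 1); they miss things now and then, are a little off and sometimes report something else, mostly with a low value. They report only what shows in the picture. A call takes as long as a camera call. They do not tell look-alikes from the thing itself.
- eyes.regions_of(picture, label): "region" (480x640 bool, what is visible of it) and "xy" ([column, row] in pixels, amid what is visible of it).
- eyes.landmark_of(picture, label): "xy" ([column, row] in pixels: a listed point, or the origin of a listed thing).
The state is a dict: "time": time; "joint_positions": joint angles; "joint_vel": joint speeds; "joint_torque": joint torques, N m; "ee_pos": TCP position; "eef_rot": TCP orientation; "ft_force": force on the tool from outside, world axes, zero at the start; "torque": the same for the moment, N m; "width": finger opening in m.
Only numpy, scipy, OpenCV 4.12 (cv2) and the standard library are available. Lean on these libraries where they do the work, as an engineer would, in place of code of your own. Each camera call takes 0.05 s, during which the arm holds its last target. There are 200 camera calls.

## Working session

There is one attempt and no reset: what is moved stays moved. The work goes in short steps, Python scripts to look and compute and a tool call to move; the robot and the scene stay as the last step left them, time stands still between calls to the robot, and variables do not carry over. Pictures are saved under pics/ and viewed, about 8 in all and at most 12, crops included, and the job is handed in when it is done.

Besides the shell and the picture viewer there is one more tool, called after ">>>" as name(argument=value, ...), one argument or row to a line, values as JSON. play_rows: Moves the arm, as the interface text tells. Shift numbers are shares of 0.2 m and turn numbers shares of 90 degrees, none past 1 either way. Its arguments: {"type":"object","properties":{"motion":{"type":"array","items":{"type":"array","items":{"type":"number"}}},"squeeze":{"type":"number"}},"required":["motion"]}

```bash
mkdir -p pics
cat > h.py <<'E'
import numpy as np, cv2
from scipy.spatial.transform import Rotation as Rot
from bench import r, eyes, job
def snap(n,f=None):
    p=eyes.camera(n)
    if f: cv2.imwrite('pics/'+f+'.png',cv2.cvtColor(p['image'],cv2.COLOR_RGB2BGR))
    return p
def at(p,uv,z):
    d=p['R'].T@np.linalg.solve(p['mtx'],[uv[0],uv[1],1]); c=-p['R'].T@p['t']
    return c+d*(z-c[2])/d[2]
def px(p,X):
    q=p['mtx']@(p['R']@np.array(X)+p['t']); return q[:2]/q[2]
E
python3 - <<'E'
from h import *
np.set_printoptions(precision=4,suppress=True)
print({k:np.round(v,3) for k,v in r.read_state().items()})
hz=dict(block_center=.026,trough=0,corner_in=.008,vice_bed=.012,corner=0,vice=0,vice_jaw=.012,lever_grip=.074,lever_pivot=.074,tape=0,spanner=0,grease_tin=0,pipe=0,chisel=0,angle=0)
for n in('top','scene'):
    p=snap(n,n)
    print(n,-p['R'].T@p['t'])
    for k,z in hz.items():
        for d in eyes.landmark_of(p,k)[:4]: print(k,round(d['p'],2),np.round(d['xy'],1),at(p,d['xy'],z)[:2])
E
```

```text
{'time': np.float64(0.0), 'joint_positions': array([ 1.211,  0.333, -0.065,  1.461,  0.022,  1.35 , -0.088]), 'joint_vel': array([ 0.002,  0.001, -0.002,  0.001,  0.001, -0.002, -0.001]), 'joint_torque': array([  0.   , -62.324,   0.025, -38.989,  -0.061,   0.04 ,   0.   ]), 'ee_pos': array([ 0.206, -0.59 ,  0.222]), 'eef_rot': array([ 0.986,  0.168, -0.   , -0.001]), 'ft_force': array([-0.708,  0.11 ,  0.012]), 'torque': array([ 0.037,  0.019, -0.02 ]), 'width': np.float64(0.087)}
top [ 0.3421 -0.3319  1.1621]
block_center 0.87 [447.8 290.9] [ 0.3632 -0.6741]
block_center 0.62 [346.7 232.4] [ 0.5229 -0.4209]
block_center 0.54 [330.4 338.9] [ 0.2514 -0.3688]
trough 0.64 [346.3 229.8] [ 0.5341 -0.4221]
corner_in 0.62 [241.8 226.6] [ 0.5497 -0.1434]
vice_bed 0.89 [193.2 183.8] [ 0.67   -0.0136]
vice_bed 0.43 [252.3 169.1] [ 0.7062 -0.1734]
corner 0.91 [259.1 244.7] [ 0.5007 -0.1879]
vice 0.61 [185.1 201.1] [0.6258 0.0112]
vice 0.22 [404.6 235.1] [ 0.5151 -0.5773]
vice_jaw 0.65 [187.9 206.6] [ 0.6076 -0.    ]
lever_grip 0.82 [188.  251.3] [ 0.4792 -0.0195]
lever_pivot 0.68 [179.  215.6]
[... 573 characters left out ...]
43  0.8279]
block_center 0.79 [261.5 307.8] [ 0.244  -0.3868]
block_center 0.74 [371.8 275.2] [ 0.526  -0.4342]
block_center 0.57 [393.4 366.9] [ 0.3541 -0.6935]
trough 0.55 [368.9 280.6] [ 0.5309 -0.4205]
vice_bed 0.51 [313.4 197.4] [ 0.6675 -0.0064]
corner 0.97 [307.2 244.9] [ 0.504  -0.2001]
vice_jaw 0.29 [308.4 245.4] [ 0.4939 -0.2193]
lever_grip 0.61 [265.9 196. ] [ 0.4913 -0.0188]
lever_grip 0.17 [369.8 274.8] [ 0.4755 -0.4801]
tape 0.75 [357.2 218.5] [ 0.707  -0.1671]
spanner 0.7 [257.9 265.5] [ 0.3447 -0.2075]
grease_tin 0.65 [366.3 333.3] [ 0.3974 -0.5651]
pipe 0.64 [385.4 242.7] [ 0.6838 -0.3133]
chisel 0.65 [310.6 310.9] [ 0.3451 -0.4326]
angle 0.93 [414.1 318.8] [ 0.5169 -0.5906]
```

View pics/top.png

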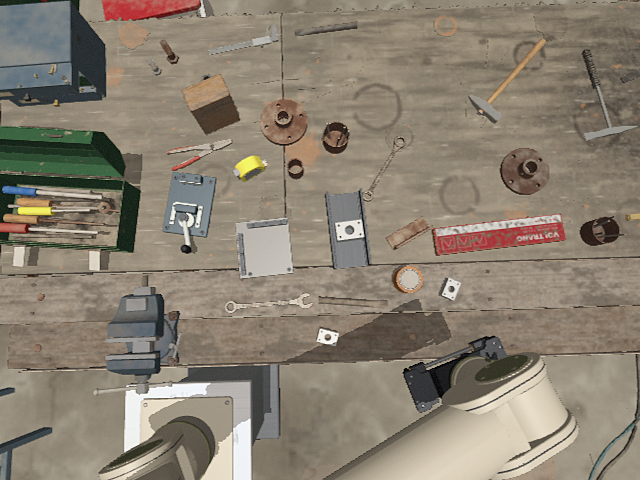

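View pics/scene.png

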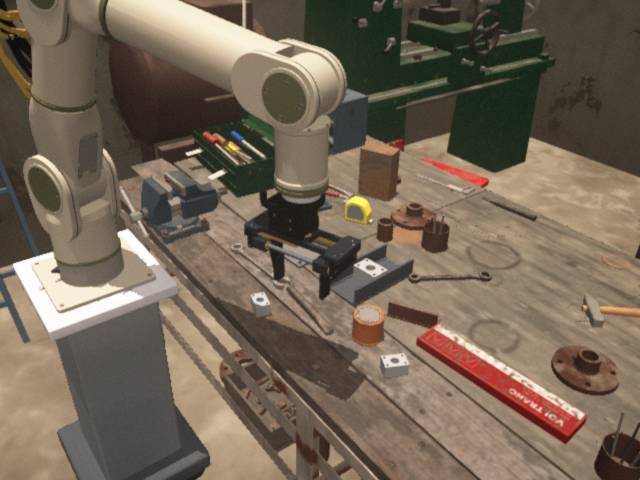

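The blocks are at about (348,231) in the trough, (328,337) and (451,289) loose. The one in the trough looks largest, and it fits the description. I'll confirm that in an enlarged crop and measure the edge directions.

Run:
```python
from h import *
np.set_printoptions(precision=4,suppress=True)
p=snap('top')
c=p['image'][160:350,155:475]
cv2.imwrite('pics/crop.png',cv2.cvtColor(cv2.resize(c,None,fx=2.5,fy=2.5,interpolation=cv2.INTER_CUBIC),cv2.COLOR_RGB2BGR))
for k,z in dict(block_center=.046,trough=.048,corner=.008,vice=.012,lever_grip=.098).items():
    for d in eyes.regions_of(p,k)[:3]:
        cs,_=cv2.findContours(d['region'].astype(np.uint8),0,1)
        q=max(cs,key=len)[:,0,:]
        w=np.array([at(p,a,z)[:2] for a in q]).astype(np.float32)
        (cx,cy),s,a=cv2.minAreaRect(w)
        print(k,round(d['p'],2),np.round(d['xy']),'ctr',np.round((cx,cy),4),'size',np.round(s,3),'ang',round(a,1))
```

```text
block_center 0.71 [328. 341.] ctr [ 0.2576 -0.3588] size [0.049 0.035] ang 73.6
block_center 0.63 [346. 237.] ctr [ 0.5242 -0.4235] size [0.051 0.071] ang 6.0
block_center 0.56 [448. 287.] ctr [ 0.3679 -0.6716] size [0.041 0.053] ang 64.7
trough 0.77 [347. 228.] ctr [ 0.53   -0.4211] size [0.2 0.1] ang 4.1
corner 0.62 [261. 247.] ctr [ 0.4922 -0.2   ] size [0.15 0.14] ang 4.4
vice 0.98 [185. 205.] ctr [0.5925 0.0013] size [0.121 0.214] ang 80.9
lever_grip 0.77 [187. 228.] ctr [ 0.522  -0.0196] size [0.1   0.037] ang 0.6
lever_grip 0.74 [185. 204.] ctr [ 0.5737 -0.0245] size [0.114 0.201] ang 80.3
```

View pics/crop.png

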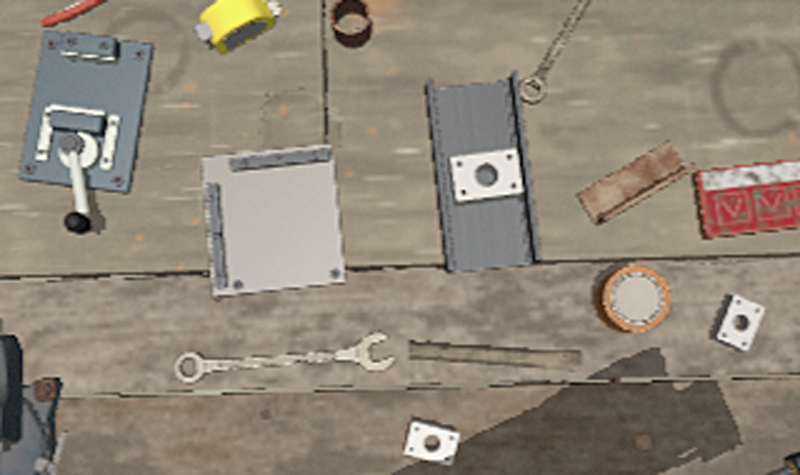

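The crop confirms the trough block: about 71x51 mm at crop (486,175), against roughly 50x36 and 53x41 mm for the loose ones. Next I move over it.

```bash
cat >> h.py <<'E'
def go(P,yaw,steps=1):
    """numbers for pointing down with gripper y at yaw (deg, world)"""
    s=r.read_state(); R0=Rot.from_quat(s['eef_rot'])
    y=np.array([np.cos(np.radians(yaw)),np.sin(np.radians(yaw)),0]); z=np.array([0,0,-1.]); x=np.cross(y,z)
    best=None
    for sg in (1,-1):
        T=R0.inv()*Rot.from_matrix(np.c_[sg*x,sg*y,z])
        v=T.as_rotvec()/(np.pi/2)
        if best is None or np.linalg.norm(v)<np.linalg.norm(best): best=v
    d=R0.inv().apply(np.array(P)-s['ee_pos'])/0.2
    yv=R0.apply([0,1,0]); print('now',np.round(s['ee_pos'],4),'gy',round(np.degrees(np.arctan2(yv[1],yv[0])),2),'F',np.round(s['ft_force'],1),'w',round(float(s['width']),4),'t',round(float(s['time']),2),'q',np.round(s['joint_positions'],2))
    print('GO',np.round(d,4),np.round(best,4))
E
python3 -c "
from h import *
go([.525,-.424,.22],5)"
```

```text
now [ 0.2066 -0.5899  0.2226] gy -70.7 F [ 0.2 -0.5 -0.8] w 0.0875 t 1.9 q [ 1.21  0.33 -0.06  1.46  0.02  1.35 -0.09]
GO [ 1.7769 -0.2568  0.013 ] [ 1.000e-04  1.000e-04 -8.412e-01]
```

>>> play_rows(
  motion=[
    [0.3, -0.04, 0, 0, 0, -0.118, 100],
    [0.6, -0.08, 0, 0, 0, -0.236, 100],
    [0.9, -0.13, 0, 0, 0, -0.354, 100],
    [1, -0.15, 0, 0, 0, -0.47, 100],
    [1, -0.15, 0, 0, 0, -0.59, 100],
  ],
)

```text
time: 2.52
ee_pos: [0.3879, -0.4936, 0.2225]
eef_rot: [0.804, 0.594, 0.001, -0.0]
ft_force: [-0.3, -1.1, 0.7]
width: 0.0869
```

```bash
python3 -c "
from h import *
go([.525,-.424,.22],5)"
```

```text
now [ 0.3879 -0.4936  0.2225] gy -17.07 F [-0.3 -1.1  0.7] w 0.0869 t 2.52 q [ 1.06  0.35 -0.29  1.44  0.1   1.36  0.46]
GO [0.5339 0.5532 0.0134] [ 0.0005 -0.0004 -0.2452]
```

>>> play_rows(
  motion=[
    [0.25, 0.25, 0, 0, 0, -0.1, 100],
    [0.45, 0.47, 0.01, 0, 0, -0.2, 100],
    [0.53, 0.55, 0.01, 0, 0, -0.245, 100],
    [0.53, 0.55, 0.01, 0, 0, -0.245, 100],
    [0.53, 0.55, 0.01, 0, 0, -0.245, 100],
  ],
)

```text
time: 3.15
ee_pos: [0.5211, -0.4293, 0.2205]
eef_rot: [0.681, 0.733, -0.001, -0.0]
ft_force: [-0.1, -0.4, -0.7]
width: 0.0868
```

Run:
```python
from h import *
go([.525,-.424,.22],5)
p=snap('wrist','w1')
print(-p['R'].T@p['t'])
for k,z in dict(block_center=.026,corner_in=.008,trough=0,corner=0).items():
    for d in eyes.landmark_of(p,k)[:3]: print(k,round(d['p'],2),np.round(d['xy'],1),np.round(at(p,d['xy'],z)[:2],4))
for k,z in dict(block_center=.046,trough=.048).items():
    for d in eyes.regions_of(p,k)[:2]:
        q=max(cv2.findContours(d['region'].astype(np.uint8),0,1)[0],key=len)[:,0,:]
        w=np.array([at(p,a,z)[:2] for a in q]).astype(np.float32)
        print(k,round(d['p'],2),cv2.minAreaRect(w))
```

```text
now [ 0.5211 -0.4293  0.2205] gy 4.22 F [-0.1 -0.4 -0.7] w 0.0868 t 3.15 q [ 0.89  0.47 -0.39  1.3   0.18  1.4   0.58]
GO [0.0249 0.0215 0.0024] [-0.0006  0.0005 -0.0086]
[ 0.51650976 -0.36290737  0.38320333]
block_center 0.71 [ 62.  130.4] [ 0.2666 -0.3592]
block_center 0.68 [324.9 218.6] [ 0.5268 -0.4269]
corner_in 0.71 [306.1 342.5] [ 0.5166 -0.5798]
corner_in 0.31 [324.  221.3] [ 0.5266 -0.4331]
trough 0.86 [331.9 213.9] [ 0.5348 -0.4258]
block_center 0.74 ((0.27554428577423096, -0.36152005195617676), (0.050493549555540085, 0.048941031098365784), 73.39710998535156)
block_center 0.64 ((0.5260215401649475, -0.42462608218193054), (0.04700802266597748, 0.07079347223043442), 4.1966657638549805)
trough 0.56 ((0.5327694416046143, -0.42216408252716064), (0.1981392800807953, 0.09846479445695877), 4.20145845413208)
```

View pics/w1.png

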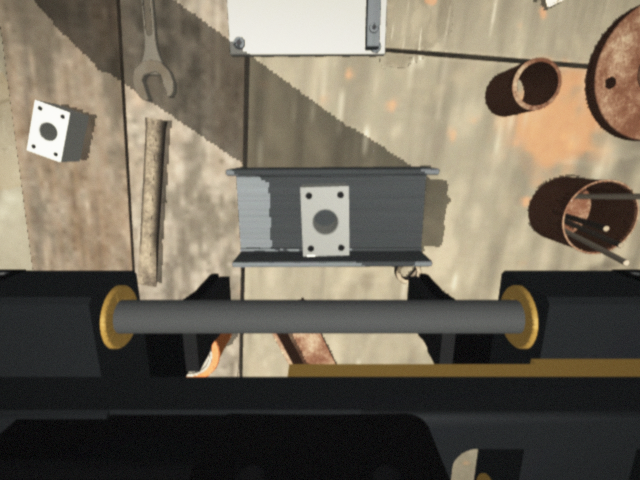

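```bash
python3 -c "
from h import *
go([.526,-.4247,.10],4.2)"
```

```text
now [ 0.5219 -0.4283  0.2207] gy 4.33 F [-0.3  0.1  0.3] w 0.087 t 3.5 q [ 0.89  0.47 -0.39  1.3   0.18  1.4   0.58]
GO [0.0168 0.0219 0.6037] [-0.      0.0002  0.0014]
```

>>> play_rows(
  motion=[
    [0.016, 0.021, 0.2, 0, 0, 0.001, 100],
    [0.016, 0.021, 0.4, 0, 0, 0.001, 100],
    [0.016, 0.021, 0.6, 0, 0, 0.001, 100],
    [0.016, 0.021, 0.6, 0, 0, 0.001, 100],
    [0.016, 0.021, 0.6, 0, 0, 0.001, 100],
  ],
)

```text
time: 4.12
ee_pos: [0.5271, -0.4249, 0.1025]
eef_rot: [0.68, 0.733, 0.0, 0.001]
ft_force: [0.6, -0.6, 0.7]
width: 0.0869
```

Run:
```python
from h import *
p=snap('wrist','w2')
go([.526,-.4247,.025],4.2)
for d in eyes.regions_of(p,'block_center')[:2]:
        q=max(cv2.findContours(d['region'].astype(np.uint8),0,1)[0],key=len)[:,0,:]
        w=np.array([at(p,a,.046)[:2] for a in q]).astype(np.float32)
        print(round(d['p'],2),cv2.minAreaRect(w),d['xy'])
```

```text
now [ 0.5274 -0.425   0.103 ] gy 4.29 F [ 0.7 -0.6  0.8] w 0.0871 t 4.17 q [ 0.88  0.55 -0.38  1.43  0.21  1.19  0.55]
GO [ 0.003  -0.0077  0.3901] [0.0016 0.0013 0.001 ]
0.83 ((0.5258575081825256, -0.4195900559425354), (0.04705334082245827, 0.0657840222120285), 5.646416187286377) [317.3, 243.9]
```

>>> play_rows(
  motion=[
    [0.003, -0.006, 0.15, 0, 0, 0, 100],
    [0.003, -0.006, 0.3, 0, 0, 0, 100],
    [0.003, -0.006, 0.39, 0, 0, 0, 100],
    [0.003, -0.006, 0.39, 0, 0, 0, 100],
    [0.003, -0.006, 0.39, 0, 0, 0, 60],
  ],
  squeeze=25,
)

```text
time: 4.85
ee_pos: [0.5259, -0.4244, 0.0242]
eef_rot: [0.68, 0.733, 0.0, 0.001]
ft_force: [0.2, 0.0, 0.6]
width: 0.0826
```

>>> play_rows(
  motion=[
    [0, 0, 0, 0, 0, 0, 0],
    [0, 0, 0, 0, 0, 0, 0],
    [0, 0, 0, 0, 0, 0, 0],
    [0, 0, 0, 0, 0, 0, 0],
    [0, 0, 0, 0, 0, 0, 0],
  ],
)

```text
time: 5.48
ee_pos: [0.5253, -0.4239, 0.0227]
eef_rot: [0.68, 0.733, 0.0, 0.0]
ft_force: [0.7, 0.5, 0.4]
width: 0.0457
```

```bash
python3 -c "
from h import *
go([.526,-.4247,.11],4.2)"
```

```text
now [ 0.5253 -0.4239  0.0227] gy 4.3 F [0.7 0.5 0.4] w 0.0457 t 5.47 q [ 0.87  0.63 -0.36  1.5   0.24  1.06  0.53]
GO [-0.0045  0.0031 -0.4363] [0.0003 0.0002 0.0011]
```

>>> play_rows(
  motion=[
    [0, 0, -0.2, 0, 0, 0, 0],
    [0, 0, -0.45, 0, 0, 0, 0],
    [0.2, -0.03, -0.7, 0, 0, 0, 0],
    [0.45, -0.06, -0.9, 0, 0, 0, 0],
    [0.65, -0.09, -0.9, 0, 0, 0, 0],
  ],
)

```text
time: 6.1
ee_pos: [0.4983, -0.2942, 0.2055]
eef_rot: [0.68, 0.733, 0.0, 0.002]
ft_force: [0.5, 0.4, -3.2]
width: 0.0463
```

>>> play_rows(
  motion=[
    [0, 0, 0, 0, 0, 0, 0],
  ],
)

```text
time: 6.22
ee_pos: [0.4975, -0.2917, 0.2032]
eef_rot: [0.678, 0.735, 0.0, -0.0]
ft_force: [0.2, -0.0, -4.4]
width: 0.0457
```

Run:
```python
from h import *
go([.5,-.28,.2],4.2)
p=snap('wrist','w3')
np.savez('w3',**{k:p[k] for k in('image','mtx','R','t')})
for k,z in dict(block_center=.026,corner_in=.008,corner=0).items():
    for d in eyes.landmark_of(p,k)[:3]: print(k,round(d['p'],2),np.round(d['xy'],1),np.round(at(p,d['xy'],z)[:2],4))
```

```text
now [ 0.4975 -0.2917  0.2032] gy 4.58 F [ 0.2 -0.  -4.4] w 0.0457 t 6.22 q [ 0.84  0.27 -0.46  1.6   0.12  1.3   0.44]
GO [0.0575 0.017  0.016 ] [ 0.0001 -0.0001  0.0042]
block_center 0.87 [ 82.5 270.3] [ 0.2622 -0.3584]
block_center 0.86 [317.8 299.3] [ 0.5026 -0.3711]
corner_in 0.61 [379.6  67.5] [ 0.5423 -0.1435]
corner 0.8 [335.5 120.8] [ 0.506  -0.1928]
```

View pics/w3.png

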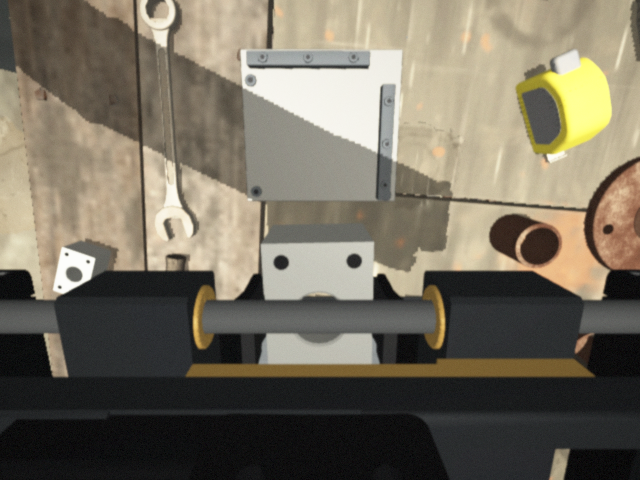

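Run:
```python
from h import *
p=np.load('w3.npz'); g=cv2.cvtColor(p['image'],cv2.COLOR_RGB2GRAY).astype(float)
def fit(P):
    vx,vy,x,y=cv2.fitLine(np.float32(P),cv2.DIST_HUBER,0,.01,.01).ravel(); return np.array([x,y]),np.array([vx,vy])
A=[]; B=[]
for v in range(90,195,5):
    d=np.diff(g[v,370:388]); i=d.argmin(); A.append((370+i+.5,v))
for u in range(255,365,5):
    d=np.diff(g[60:76,u]); i=d.argmax(); B.append((u,60+i+.5))
print([a[0] for a in A],[b[1] for b in B])
wa=[at(p,a,.008)[:2] for a in A]; wb=[at(p,b,.008)[:2] for b in B]
a,da=fit(wa); b,db=fit(wb)
print(np.degrees(np.arctan(da[1]/da[0])),np.degrees(np.arctan(db[1]/db[0])))
s=np.linalg.solve(np.c_[da,-db],b-a); print('corner',a+s[0]*da)
print(g[120,374:392],g[60:76,280])
c=p['image'][40:210,235:410]
cv2.imwrite('pics/c3.png',cv2.cvtColor(cv2.resize(c,None,fx=3.5,fy=3.5,interpolation=2),cv2.COLOR_RGB2BGR))
```

```text
[np.float64(379.5), np.float64(379.5), np.float64(379.5), np.float64(379.5), np.float64(379.5), np.float64(378.5), np.float64(378.5), np.float64(378.5), np.float64(378.5), np.float64(378.5), np.float64(377.5), np.float64(377.5), np.float64(377.5), np.float64(377.5), np.float64(376.5), np.float64(376.5), np.float64(376.5), np.float64(376.5), np.float64(375.5), np.float64(375.5), np.float64(375.5)] [np.float64(67.5), np.float64(68.5), np.float64(67.5), np.float64(67.5), np.float64(67.5), np.float64(67.5), np.float64(68.5), np.float64(68.5), np.float64(67.5), np.float64(67.5), np.float64(67.5), np.float64(67.5), np.float64(68.5), np.float64(67.5), np.float64(67.5), np.float64(67.5), np.float64(68.5), np.float64(68.5), np.float64(68.5), np.float64(67.5), np.float64(67.5), np.float64(68.5)]
-85.78208 4.1899
corner [ 0.5436431  -0.14395323]
[243. 241. 241. 238. 207. 119.  78. 128. 159. 167. 170. 170. 166. 166.
 168. 168. 163. 163.] [170. 172. 173. 167. 140.  93.  54.  85. 166. 228. 241. 244. 243. 243.
 243. 243.]
```

View pics/c3.png

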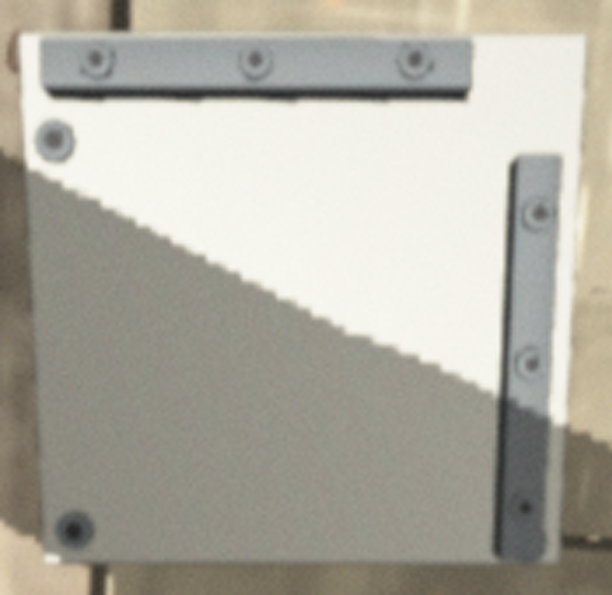

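```bash
python3 -c "
from h import *
go([.5175,-.1865,.06],4.2)"
```

```text
now [ 0.4969 -0.2965  0.2019] gy 4.22 F [-0.1  0.3 -2.7] w 0.0464 t 6.42 q [ 0.84  0.28 -0.46  1.6   0.13  1.3   0.44]
GO [0.5408 0.1441 0.7096] [-0.0006 -0.0002  0.0002]
```

>>> play_rows(
  motion=[
    [0.2, 0.05, 0.05, 0, 0, 0, 0],
    [0.4, 0.1, 0.2, 0, 0, 0, 0],
    [0.54, 0.144, 0.45, 0, 0, 0, 0],
    [0.54, 0.144, 0.71, 0, 0, 0, 0],
    [0.54, 0.144, 0.71, 0, 0, 0, 0],
  ],
)

```text
time: 7.05
ee_pos: [0.515, -0.1854, 0.0568]
eef_rot: [0.68, 0.733, -0.001, -0.004]
ft_force: [-0.2, 0.5, -2.9]
width: 0.046
```

>>> play_rows(
  motion=[
    [0, 0, 0, 0, 0, 0, 0],
    [0, 0, 0, 0, 0, 0, 0],
  ],
)

```text
time: 7.3
ee_pos: [0.5195, -0.1868, 0.0629]
eef_rot: [0.681, 0.733, 0.001, 0.002]
ft_force: [0.3, -0.3, -3.9]
width: 0.0463
```

```bash
python3 -c "
from h import *
go([.5175,-.1865,.026],4.2)"
```

```text
now [ 0.5195 -0.1868  0.0629] gy 4.23 F [ 0.3 -0.3 -3.9] w 0.0463 t 7.3 q [ 0.69  0.36 -0.5   1.81  0.21  1.01  0.18]
GO [ 0.0027 -0.0102  0.1843] [0.002  0.0011 0.0003]
```

>>> play_rows(
  motion=[
    [0, -0.008, 0.06, 0, 0, 0, 0],
    [0, -0.008, 0.12, 0, 0, 0, 0],
    [0, -0.008, 0.155, 0, 0, 0, 0],
    [0, -0.008, 0.155, 0, 0, 0, 0],
    [0, -0.008, 0.155, 0, 0, 0, 0],
  ],
)

```text
time: 7.92
ee_pos: [0.5167, -0.1858, 0.0297]
eef_rot: [0.68, 0.733, 0.0, 0.0]
ft_force: [0.0, 0.6, -2.5]
width: 0.046
```

>>> play_rows(
  motion=[
    [0, 0, 0, 0, 0, 0, 0],
    [0, 0, 0, 0, 0, 0, 0],
    [0, 0, 0, 0, 0, 0, 0],
  ],
)

```text
time: 8.3
ee_pos: [0.5165, -0.1859, 0.0297]
eef_rot: [0.68, 0.733, 0.0, 0.0]
ft_force: [0.6, -0.3, -2.8]
width: 0.0462
```

```bash
python3 -c "
from h import *
go([.5175,-.1865,.026],4.2)"
```

```text
now [ 0.5165 -0.1859  0.0297] gy 4.29 F [ 0.6 -0.3 -2.8] w 0.0462 t 8.3 q [ 0.68  0.41 -0.49  1.84  0.23  0.95  0.16]
GO [-0.0034  0.0047  0.0185] [0.0002 0.0001 0.0011]
```

>>> play_rows(
  motion=[
    [0, 0, 0.018, 0, 0, 0, 0],
    [0, 0.015, 0.018, 0, 0, 0, 0],
    [0, 0.03, 0.018, 0, 0, 0, 0],
    [0, 0.035, 0.018, 0, 0, 0, 0],
    [0, 0.035, 0.018, 0, 0, 0, 0],
  ],
)

```text
time: 8.93
ee_pos: [0.5231, -0.1853, 0.0258]
eef_rot: [0.68, 0.733, -0.0, -0.0]
ft_force: [-3.1, -0.0, -2.6]
width: 0.046
```

>>> play_rows(
  motion=[
    [0, 0.005, 0, 0, 0, 0, 0],
    [0, 0.01, 0, 0, 0, 0, 0],
    [0, 0.01, 0, 0, 0, 0, 0],
  ],
)

```text
time: 9.3
ee_pos: [0.5233, -0.1852, 0.0254]
eef_rot: [0.68, 0.733, -0.001, -0.002]
ft_force: [-10.0, 1.7, 2.3]
width: 0.0454
```

>>> play_rows(
  motion=[
    [0.015, 0, 0, 0, 0, 0, 0],
    [0.025, 0, 0, 0, 0, 0, 0],
    [0.025, 0, 0, 0, 0, 0, 0],
  ],
)

```text
time: 9.68
ee_pos: [0.5231, -0.1817, 0.0253]
eef_rot: [0.681, 0.732, -0.002, -0.001]
ft_force: [-7.3, -3.4, -3.1]
width: 0.0454
```

```bash
python3 -c "
from h import *
go([.5232,-.1796,.025],4.2)"
```

```text
now [ 0.5231 -0.1817  0.0253] gy 4.19 F [-7.3 -3.4 -3.1] w 0.0454 t 9.68 q [ 0.66  0.42 -0.49  1.83  0.24  0.95  0.14]
GO [0.0104 0.0013 0.0016] [-0.0022  0.0007 -0.0001]
```

>>> play_rows(
  motion=[
    [0.01, -0.003, 0, 0, 0, 0, 0],
    [0.015, -0.005, 0, 0, 0, 0, 0],
    [0.015, -0.005, 0, 0, 0, 0, 0],
  ],
)

```text
time: 10.05
ee_pos: [0.5227, -0.1782, 0.0256]
eef_rot: [0.68, 0.733, -0.001, -0.0]
ft_force: [-5.8, -3.5, -3.6]
width: 0.046
```

>>> play_rows(
  motion=[
    [0.01, 0, 0, 0, 0, 0, 0],
    [0.01, 0, 0, 0, 0, 0, 0],
  ],
)

```text
time: 10.3
ee_pos: [0.5227, -0.1773, 0.0257]
eef_rot: [0.681, 0.733, -0.001, 0.0]
ft_force: [-4.3, -6.9, -4.5]
width: 0.0457
```

>>> play_rows(
  motion=[
    [0.007, 0.005, 0, 0, 0, 0, 0],
    [0.007, 0.005, 0.005, 0, 0, 0, 0],
    [0.007, 0.005, 0.01, 0, 0, 0, 0],
    [0.007, 0.005, 0.01, 0, 0, 0, 0],
  ],
)

```text
time: 10.8
ee_pos: [0.5229, -0.1771, 0.0246]
eef_rot: [0.681, 0.732, -0.002, 0.0]
ft_force: [-13.4, -8.7, 9.5]
width: 0.0457
```

```bash
python3 -c "
from h import *
go([.5232,-.1796,.025],4.2)"
```

```text
now [ 0.5229 -0.1771  0.0246] gy 4.16 F [-13.4  -8.7   9.5] w 0.0457 t 10.8 q [ 0.66  0.42 -0.49  1.83  0.24  0.95  0.13]
GO [-0.0125  0.0007 -0.0017] [-0.002   0.0023 -0.0005]
```

>>> play_rows(
  motion=[
    [0, 0, -0.008, 0, 0, 0, 0],
    [0, 0, -0.008, 0, 0, 0, 90],
    [0, 0, -0.012, 0, 0, 0, 90],
    [0, 0, -0.012, 0, 0, 0, 90],
  ],
)

```text
time: 11.3
ee_pos: [0.5254, -0.1734, 0.0269]
eef_rot: [0.68, 0.733, 0.001, 0.001]
ft_force: [-0.1, -0.7, -0.8]
width: 0.0682
```

>>> play_rows(
  motion=[
    [0, 0, -0.1, 0, 0, 0, 100],
    [0, 0, -0.3, 0, 0, 0, 100],
    [-0.1, 0, -0.5, 0, 0, 0, 100],
    [-0.2, 0, -0.6, 0, 0, 0, 100],
    [-0.2, 0, -0.6, 0, 0, 0, 100],
  ],
)

```text
time: 11.92
ee_pos: [0.5286, -0.2153, 0.1491]
eef_rot: [0.681, 0.732, 0.001, 0.002]
ft_force: [-0.4, 0.8, -0.5]
width: 0.0866
```

>>> play_rows(
  motion=[
    [-0.1, 0, 0, 0, 0, 0, 100],
    [-0.1, 0, 0, 0, 0, 0, 100],
    [-0.1, 0, 0, 0, 0, 0, 100],
  ],
)

```text
time: 12.3
ee_pos: [0.5287, -0.233, 0.1456]
eef_rot: [0.68, 0.733, -0.0, -0.001]
ft_force: [0.5, 0.6, 0.1]
width: 0.0869
```

Run:
```python
from h import *
go([.5232,-.1796,.15],4.2+90)
p=snap('wrist','w4')
c=p['image'][60:300,180:500]
cv2.imwrite('pics/c4.png',cv2.cvtColor(cv2.resize(c,None,fx=2.5,fy=2.5,interpolation=2),cv2.COLOR_RGB2BGR))
for d in eyes.regions_of(p,'block_center')[:2]:
        q=max(cv2.findContours(d['region'].astype(np.uint8),0,1)[0],key=len)[:,0,:]
        w=np.array([at(p,a,.048)[:2] for a in q]).astype(np.float32)
        print(round(d['p'],2),cv2.minAreaRect(w),d['xy'])
```

```text
now [ 0.5287 -0.233   0.1456] gy 4.31 F [0.5 0.6 0.1] w 0.0869 t 12.3 q [ 0.75  0.33 -0.49  1.67  0.16  1.19  0.29]
GO [ 0.2684 -0.0075 -0.0219] [ 0.     -0.0011 -0.9987]
0.64 ((0.5224371552467346, -0.17990046739578247), (0.046537239104509354, 0.06816989928483963), 4.238825798034668) [306.1, 178.2]
0.6 ((0.3631835877895355, -0.18533384799957275), (0.15969212353229523, 0.03177328407764435), 89.118896484375) [100.8, 126.5]
```

View pics/c4.png

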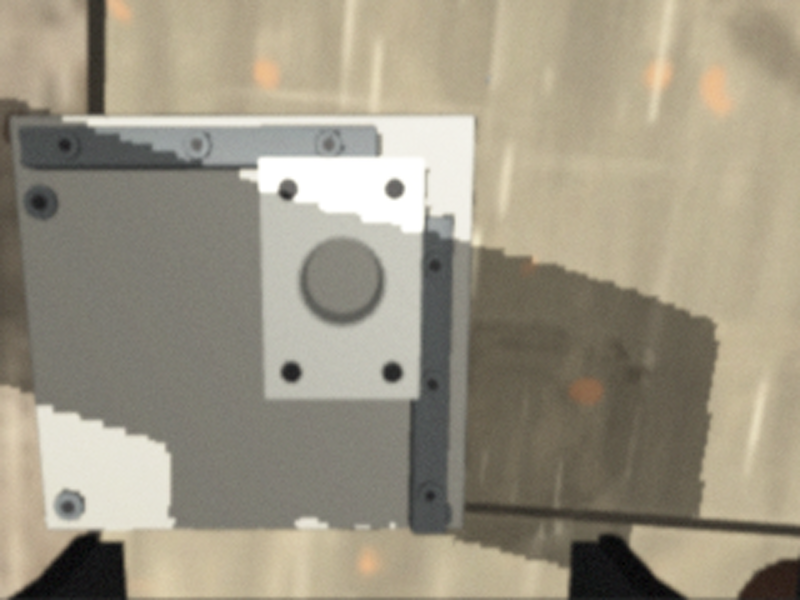

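>>> play_rows(
  motion=[
    [0.05, 0, 0, 0, 0, -0.11, 100],
    [0.1, 0, 0, 0, 0, -0.22, 100],
    [0.15, -0.01, 0, 0, 0, -0.33, 100],
    [0.2, -0.02, 0, 0, 0, -0.44, 100],
    [0.26, -0.02, 0, 0, 0, -0.55, 100],
  ],
)

```text
time: 13.02
ee_pos: [0.521, -0.1813, 0.1463]
eef_rot: [0.308, 0.951, -0.0, -0.0]
ft_force: [-0.3, 0.2, -1.4]
width: 0.0867
```

>>> play_rows(
  motion=[
    [0, 0, 0, 0, 0, -0.11, 100],
    [0, 0, 0, 0, 0, -0.22, 100],
    [0, 0, 0, 0, 0, -0.33, 100],
    [0, 0, 0, 0, 0, -0.45, 100],
    [0, 0, 0, 0, 0, -0.45, 100],
  ],
)

```text
time: 13.65
ee_pos: [0.5211, -0.1816, 0.1462]
eef_rot: [-0.037, 0.999, 0.0, -0.0]
ft_force: [-0.7, 0.4, -0.0]
width: 0.0867
```

>>> play_rows(
  motion=[
    [0, 0, 0, 0, 0, 0, 100],
    [0, 0, 0, 0, 0, 0, 100],
  ],
)

```text
time: 13.9
ee_pos: [0.5212, -0.1819, 0.1464]
eef_rot: [-0.036, 0.999, -0.0, 0.0]
ft_force: [0.7, -0.1, -0.6]
width: 0.0873
```

```bash
python3 -c "
from h import *
go([.5228,-.1799,.06],94.2)"
```

```text
now [ 0.5212 -0.1819  0.1464] gy 94.18 F [ 0.7 -0.1 -0.6] w 0.0873 t 13.9 q [ 0.89  0.32 -0.75  1.72  0.23  1.19  1.72]
GO [-0.0088  0.0095  0.4319] [-0.0001  0.     -0.0003]
```

>>> play_rows(
  motion=[
    [-0.009, 0.01, 0.2, 0, 0, 0, 100],
    [-0.009, 0.01, 0.4, 0, 0, 0, 100],
    [-0.009, 0.01, 0.5, 0, 0, 0, 100],
    [-0.009, 0.01, 0.57, 0, 0, 0, 100],
    [-0.009, 0.01, 0.57, 0, 0, 0, 100],
  ],
)

```text
time: 14.52
ee_pos: [0.5228, -0.1798, 0.0322]
eef_rot: [-0.037, 0.999, 0.0, -0.0]
ft_force: [-0.2, -0.5, 0.2]
width: 0.087
```

>>> play_rows(
  motion=[
    [0, 0, 0, 0, 0, 0, 100],
    [0, 0, 0, 0, 0, 0, 100],
  ],
)

```text
time: 14.78
ee_pos: [0.5235, -0.1802, 0.0334]
eef_rot: [-0.037, 0.999, -0.0, 0.001]
ft_force: [-0.5, 0.5, -1.0]
width: 0.0869
```

```bash
python3 -c "
from h import *
go([.5228,-.1799,.0265],94.2)"
```

```text
now [ 0.5235 -0.1802  0.0334] gy 94.29 F [-0.5  0.5 -1. ] w 0.0869 t 14.78 q [ 0.83  0.46 -0.7   1.82  0.35  0.99  1.63]
GO [0.0032 0.0017 0.0343] [-0.0006  0.0009  0.001 ]
```

>>> play_rows(
  motion=[
    [0, 0, 0.03, 0, 0, 0, 100],
    [0, 0, 0.033, 0, 0, 0, 100],
    [0, 0, 0.033, 0, 0, 0, 70],
    [0, 0, 0.033, 0, 0, 0, 50],
    [0, 0, 0.033, 0, 0, 0, 50],
  ],
  squeeze=25,
)

```text
time: 15.4
ee_pos: [0.5228, -0.1798, 0.0258]
eef_rot: [-0.038, 0.999, 0.0, 0.0]
ft_force: [1.1, 1.0, -0.2]
width: 0.0678
```

>>> play_rows(
  motion=[
    [0, 0, 0, 0, 0, 0, 40],
    [0, 0, 0, 0, 0, 0, 40],
  ],
)

```text
time: 15.65
ee_pos: [0.5229, -0.1798, 0.0258]
eef_rot: [-0.038, 0.999, 0.0, 0.0]
ft_force: [-0.3, 0.5, 0.7]
width: 0.0677
```

Run:
```python
from h import *
go([.56,-.12,.2],80)
```

```text
now [ 0.5229 -0.1798  0.0258] gy 94.3 F [-0.3  0.5  0.7] w 0.0677 t 15.65 q [ 0.83  0.47 -0.7   1.82  0.36  0.98  1.63]
GO [-0.2077  0.2843 -0.8709] [0.000e+00 1.000e-04 1.589e-01]
```

>>> play_rows(
  motion=[
    [0, 0, -0.15, 0, 0, 0, 40],
    [0, 0, -0.4, 0, 0, 0, 40],
    [-0.1, 0.1, -0.65, 0, 0, 0.05, 40],
    [-0.3, 0.2, -0.87, 0, 0, 0.1, 40],
    [-0.5, 0.3, -0.87, 0, 0, 0.15, 40],
  ],
)

```text
time: 16.27
ee_pos: [0.6205, -0.1127, 0.2037]
eef_rot: [0.082, 0.997, -0.001, 0.003]
ft_force: [-0.2, -0.3, -3.1]
width: 0.0676
```

>>> play_rows(
  motion=[
    [-0.2, 0.15, 0, 0, 0, 0, 40],
    [-0.4, 0.3, 0, 0, 0, 0, 40],
    [-0.6, 0.4, 0, 0, 0, 0, 40],
    [-0.6, 0.4, 0, 0, 0, 0, 40],
    [-0.6, 0.4, 0, 0, 0, 0, 40],
  ],
)

```text
time: 16.9
ee_pos: [0.7488, -0.053, 0.1988]
eef_rot: [0.08, 0.997, -0.0, -0.001]
ft_force: [-1.4, -0.2, -2.5]
width: 0.0677
```

Run:
```python
from h import *
go([.75,-.02,.2],81)
p=snap('wrist','w5')
np.savez('w5',**{k:p[k] for k in('image','mtx','R','t')})
for k,z in dict(vice_bed=.012,vice=0,vice_jaw=.012,lever_grip=.074,lever_pivot=.074).items():
    for d in eyes.landmark_of(p,k)[:3]: print(k,round(d['p'],2),np.round(d['xy'],1),np.round(at(p,d['xy'],z)[:2],4))
```

```text
now [ 0.7488 -0.053   0.1988] gy 80.8 F [-1.4 -0.2 -2.5] w 0.0677 t 16.9 q [ 0.38  0.72 -0.68  1.05  0.43  1.5   1.21]
GO [ 0.0202  0.164  -0.0059] [-0.0003 -0.0009 -0.0022]
vice_bed 0.83 [350.1 127.2] [ 0.6626 -0.0098]
vice_bed 0.59 [354.2  67.5] [0.6121 0.001 ]
vice 0.76 [351.5  81.1] [ 0.6209 -0.0016]
vice_jaw 0.84 [353.6  68.2] [6.126e-01 4.000e-04]
```

View pics/w5.png

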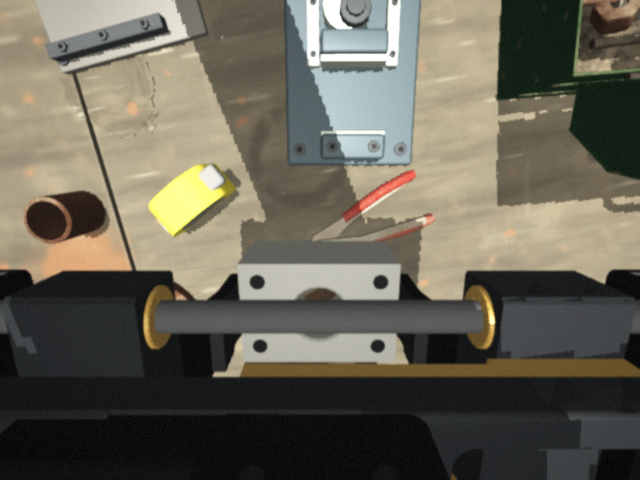

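Run:
```python
from h import *
p=np.load('w5.npz'); g=cv2.cvtColor(p['image'],cv2.COLOR_RGB2GRAY).astype(float)
print(-p['R'].T@p['t'])
c=p['image'][0:175,275:425]
cv2.imwrite('pics/c5.png',cv2.cvtColor(cv2.resize(c,None,fx=4,fy=3.4,interpolation=2),cv2.COLOR_RGB2BGR))
def ang(P,z):
    w=np.float32([at(p,a,z)[:2] for a in P]); vx,vy,x,y=cv2.fitLine(w,cv2.DIST_HUBER,0,.01,.01).ravel(); return np.degrees(np.arctan2(vy,vx)),(x,y)
L=[(280+np.abs(np.diff(g[v,280:296])).argmax()+.5,v) for v in range(5,155,5)]
R_=[(405+np.abs(np.diff(g[v,405:425])).argmax()+.5,v) for v in range(5,155,5)]
B=[(u,158+np.abs(np.diff(g[158:170,u])).argmax()+.5) for u in range(295,408,5)]
for P in (L,R_,B): print(ang(P,.012),P[0],P[-1])
print('face cols350',g[40:60,350].round(),'fixed',g[125:165,350].round())
print('jaw row145',g[145,315:330].round(),g[145,378:392].round())
```

```text
[ 0.683075   -0.04286916  0.36167592]
(np.float32(-10.908117), (np.float32(0.60771555), np.float32(-0.06027973))) (np.float64(287.5), 5) (np.float64(286.5), 150)
(np.float32(-9.10911), (np.float32(0.6139065), np.float32(0.058198143))) (np.float64(420.5), 5) (np.float64(409.5), 150)
(np.float32(79.368225), (np.float32(0.6954632), np.float32(-0.014048914))) (295, np.float64(162.5)) (405, np.float64(165.5))
face cols350 [191. 191. 195. 199. 202. 200. 206. 205. 207. 192. 159. 121.  96. 159.
 248. 255. 255. 255. 255. 255.] fixed [196. 195. 196. 199. 193. 220. 253. 255. 246. 175. 171. 198. 208. 210.
 213. 210. 212. 211. 210. 209. 210. 211. 212. 209. 207. 206. 206. 205.
 203. 203. 197. 177. 139. 102.  90. 101. 122. 152. 150. 125.]
jaw row145 [100.  97.  96. 100.  91.  73.  68.  78.  90.  99.  98.  89.  87.  84.
  79.] [154. 150. 180. 184. 162. 134. 139. 172. 185. 184. 186. 183. 185. 190.]
```

View pics/c5.png

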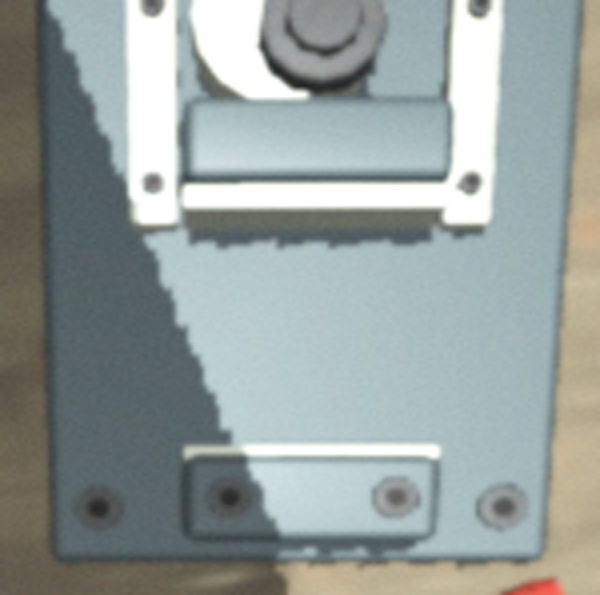

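Run:
```python
from h import *
p=np.load('w5.npz')
P={k:at(p,uv,z) for k,(uv,z) in dict(fl=((320.8,130.6),.042),fr=((385,130.4),.042),ml=((320.3,61),.042),mr=((386.3,61),.042),mb=((353,69),.012),botL=((288,164),.012),botR=((411,165),.012)).items()}
for k,v in P.items(): print(k,np.round(v[:2],4))
f=(P['fl']+P['fr'])/2; m=(P['ml']+P['mr'])/2
e=P['fr']-P['fl']; print('len',np.linalg.norm(e),np.linalg.norm(P['mr']-P['ml']),'ang',np.degrees(np.arctan2(e[1],e[0])))
e2=P['mr']-P['ml'];print(np.degrees(np.arctan2(e2[1],e2[0])))
d=f-m; print('f',f,'m',m,'gap',np.linalg.norm(d),np.degrees(np.arctan2(d[1],d[0])))
b=P['botR']-P['botL'];print('plate w',np.linalg.norm(b),np.degrees(np.arctan2(b[1],b[0])))
for y in (80,81):
  a=np.radians(y-90);c=f-.023*np.array([np.cos(a),np.sin(a),0]);print(y,c)
```

```text
fl [ 0.663 -0.038]
fr [0.6718 0.0167]
ml [ 0.6088 -0.0297]
mr [0.6176 0.0241]
mb [ 6.132e-01 -2.000e-04]
botL [ 0.6865 -0.0738]
botR [0.7066 0.0435]
len 0.05548418350647217 0.05454369280854765 ang 80.90367643013037
80.72189465645657
f [ 0.66742784 -0.01065561  0.042     ] m [ 0.61318344 -0.00278922  0.042     ] gap 0.05481181594113799 -8.251368003547801
plate w 0.11897852712101872 80.2847803901278
80 [ 0.64477726 -0.0066617   0.042     ]
81 [ 0.64471101 -0.00705762  0.042     ]
```

```bash
python3 -c "
from h import *
go([.6408,-.0063,.10],80.6)"
```

```text
now [ 0.7489 -0.0536  0.2004] gy 80.75 F [-0.4 -0.6 -2.5] w 0.0677 t 17.2 q [ 0.38  0.72 -0.68  1.05  0.43  1.5   1.21]
GO [0.5721 0.1469 0.5017] [-0.0004  0.0005  0.0017]
```

>>> play_rows(
  motion=[
    [0.2, 0.05, 0.05, 0, 0, 0, 40],
    [0.4, 0.1, 0.2, 0, 0, 0, 40],
    [0.57, 0.147, 0.35, 0, 0, 0.001, 40],
    [0.57, 0.147, 0.5, 0, 0, 0.001, 40],
    [0.57, 0.147, 0.5, 0, 0, 0.001, 40],
  ],
)

```text
time: 17.82
ee_pos: [0.6398, -0.0064, 0.0983]
eef_rot: [0.081, 0.997, -0.001, -0.002]
ft_force: [-0.7, 0.5, -3.2]
width: 0.0678
```

>>> play_rows(
  motion=[
    [0, 0, 0, 0, 0, 0, 40],
    [0, 0, 0, 0, 0, 0, 40],
    [0, 0, 0, 0, 0, 0, 40],
  ],
)

```text
time: 18.2
ee_pos: [0.642, -0.0056, 0.1006]
eef_rot: [0.081, 0.997, 0.0, 0.001]
ft_force: [-0.2, 0.3, -2.8]
width: 0.0678
```

Run:
```python
from h import *
go([.6408,-.0063,.035],80.6)
p=snap('scene')
a=px(p,[.64,-.01,.06]);x,y=np.clip(a.astype(int),[120,90],[520,390])
c=p['image'][y-70:y+70,x-90:x+90]
cv2.imwrite('pics/s2.png',cv2.cvtColor(cv2.resize(c,None,fx=4,fy=4,interpolation=2),cv2.COLOR_RGB2BGR))
```

```text
now [ 0.642  -0.0056  0.1006] gy 80.7 F [-0.2  0.3 -2.8] w 0.0678 t 18.2 q [ 0.47  0.56 -0.72  1.52  0.39  1.2   1.09]
GO [ 0.0059 -0.0048  0.3281] [0.0001 0.0008 0.0011]
```

View pics/s2.png

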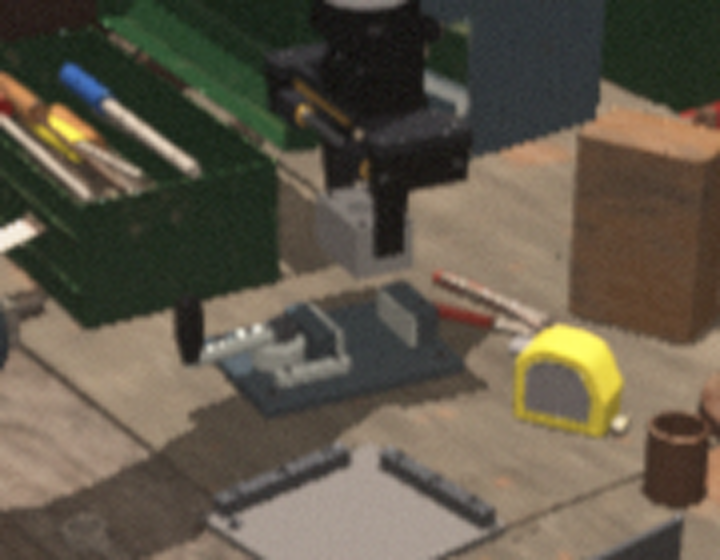

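>>> play_rows(
  motion=[
    [0.005, -0.004, 0.1, 0, 0, 0.001, 40],
    [0.005, -0.004, 0.2, 0, 0, 0.001, 40],
    [0.005, -0.004, 0.28, 0, 0, 0.001, 40],
    [0.005, -0.004, 0.325, 0, 0, 0.001, 40],
    [0.005, -0.004, 0.325, 0, 0, 0.001, 40],
  ],
)

```text
time: 18.88
ee_pos: [0.6399, -0.0061, 0.0339]
eef_rot: [0.082, 0.997, 0.0, -0.001]
ft_force: [-0.6, 0.3, -2.9]
width: 0.0678
```

>>> play_rows(
  motion=[
    [0, 0, 0, 0, 0, 0, 40],
    [0, 0, 0, 0, 0, 0, 40],
  ],
)

```text
time: 19.12
ee_pos: [0.6408, -0.0062, 0.0355]
eef_rot: [0.082, 0.997, -0.0, 0.001]
ft_force: [0.3, 0.4, -3.8]
width: 0.0677
```

```bash
python3 -c "
from h import *
go([.6447,-.0069,.03],80.6)"
```

```text
now [ 0.6408 -0.0062  0.0355] gy 80.62 F [ 0.3  0.4 -3.8] w 0.0677 t 19.12 q [ 0.45  0.63 -0.69  1.58  0.44  1.09  1.05]
GO [-0.0198 -0.0005  0.0275] [0.     0.0008 0.0002]
```

>>> play_rows(
  motion=[
    [-0.008, 0, 0.01, 0, 0, 0, 40],
    [-0.015, 0, 0.02, 0, 0, 0, 40],
    [-0.022, 0, 0.024, 0, 0, 0, 40],
    [-0.026, 0, 0.024, 0, 0, 0, 40],
    [-0.026, 0, 0.024, 0, 0, 0, 40],
  ],
)

```text
time: 19.75
ee_pos: [0.6446, -0.007, 0.0299]
eef_rot: [0.082, 0.997, -0.0, -0.001]
ft_force: [-5.4, 0.4, 1.9]
width: 0.0677
```

>>> play_rows(
  motion=[
    [0, 0, 0.005, 0, 0, 0, 40],
    [0, 0, 0.008, 0, 0, 0, 40],
    [0, 0, 0.008, 0, 0, 0, 40],
  ],
)

```text
time: 20.12
ee_pos: [0.6446, -0.007, 0.0299]
eef_rot: [0.082, 0.997, -0.001, -0.001]
ft_force: [-13.5, -1.6, 15.5]
width: 0.0676
```

>>> play_rows(
  motion=[
    [0.006, 0, -0.008, 0, 0, 0, 40],
    [0.006, 0, -0.008, 0, 0, 0, 100],
    [0.006, 0, -0.008, 0, 0, 0, 100],
    [0.006, 0, -0.008, 0, 0, 0, 100],
    [0.006, 0, -0.03, 0, 0, 0, 100],
  ],
)

```text
time: 20.75
ee_pos: [0.6441, -0.0068, 0.0342]
eef_rot: [0.082, 0.997, 0.0, -0.0]
ft_force: [0.8, 0.5, 0.4]
width: 0.0866
```

>>> play_rows(
  motion=[
    [0, 0, -0.1, 0, 0, 0, 100],
    [0, 0, -0.3, 0, 0, 0, 100],
    [0, 0, -0.5, 0, 0, 0, 100],
    [-0.1, 0, -0.7, 0, 0, 0, 100],
    [-0.3, 0, -0.8, 0, 0, 0, 100],
  ],
)

```text
time: 21.38
ee_pos: [0.7046, -0.0163, 0.1999]
eef_rot: [0.082, 0.997, 0.0, 0.003]
ft_force: [1.3, 0.8, 0.4]
width: 0.0868
```

>>> play_rows(
  motion=[
    [-0.1, 0, 0, 0, 0, 0, 100],
    [-0.1, 0, 0, 0, 0, 0, 100],
    [-0.1, 0, 0, 0, 0, 0, 100],
  ],
)

```text
time: 21.75
ee_pos: [0.7226, -0.0194, 0.195]
eef_rot: [0.081, 0.997, 0.0, 0.0]
ft_force: [-0.1, 0.7, -0.2]
width: 0.0865
```

Run:
```python
from h import *
go([.48,.0,.15],170)
for n in('wrist','top','scene'):
  p=snap(n,n+'6')
  for k,z in dict(lever_grip=.074,lever_pivot=.074,vice_jaw=.012).items():
    for d in eyes.landmark_of(p,k)[:2]: print(n,k,round(d['p'],2),np.round(d['xy'],1),np.round(at(p,d['xy'],z)[:2],4))
  if n=='wrist':
   for d in eyes.regions_of(p,'block_center')[:1]:
        q=max(cv2.findContours(d['region'].astype(np.uint8),0,1)[0],key=len)[:,0,:]
        w=np.array([at(p,a,.052)[:2] for a in q]).astype(np.float32)
        print(round(d['p'],2),cv2.minAreaRect(w),d['xy'])
# predicted
a=np.radians(-9.4); X=np.array([np.cos(a),np.sin(a)]); Y=np.array([-X[1],X[0]])
pv=np.array([.6674,-.0107])-.095*X; print('pivot',pv)
for l in (0,.14,.3,.6,.9,1.2): print(l,pv+.09*(-X*np.cos(l)-Y*np.sin(l)))
```

```text
now [ 0.7226 -0.0194  0.195 ] gy 80.65 F [-0.1  0.7 -0.2] w 0.0865 t 21.75 q [ 0.38  0.66 -0.7   1.16  0.41  1.46  1.15]
GO [ 1.2127 -0.1015  0.2248] [ 1.000e-04  1.000e-04 -9.927e-01]
wrist lever_grip 0.5 [ 58.6 239.9] [ 0.6891 -0.2327]
wrist lever_pivot 0.96 [318.6  34.9] [0.5742 0.0044]
wrist vice_jaw 0.74 [319.5 104.6] [ 0.6129 -0.0012]
wrist vice_jaw 0.17 [317.3 116.1] [ 0.6225 -0.0048]
0.83 ((0.6442975997924805, -0.007647644728422165), (0.06809727102518082, 0.04544634744524956), 80.5856704711914) [315.9, 127.9]
top lever_grip 0.58 [184.7 248.2] [ 0.4873 -0.0111]
top lever_pivot 0.86 [181.4 215.7] [ 0.5703 -0.0018]
top lever_pivot 0.4 [409.  233.1] [ 0.5088 -0.573 ]
top vice_jaw 0.68 [189.3 206.8] [ 0.6069 -0.0038]
scene lever_grip 0.66 [263.7 192.9] [0.4964 0.0009]
scene lever_pivot 0.55 [285.2 184.4] [0.577  0.0113]
scene vice_jaw 0.57 [295.3 201.8] [0.606  0.0016]
pivot [0.57367564 0.00481597]
0 [0.48488415 0.0195153 ]
0.14 [0.4837017  0.00698124]
0.3 [ 0.48450594 -0.0073809 ]
0.6 [ 0.49209299 -0.0331876 ]
0.9 [ 0.50696758 -0.05559955]
1.2 [ 0.527801   -0.07261476]
```

View pics/wrist6.png

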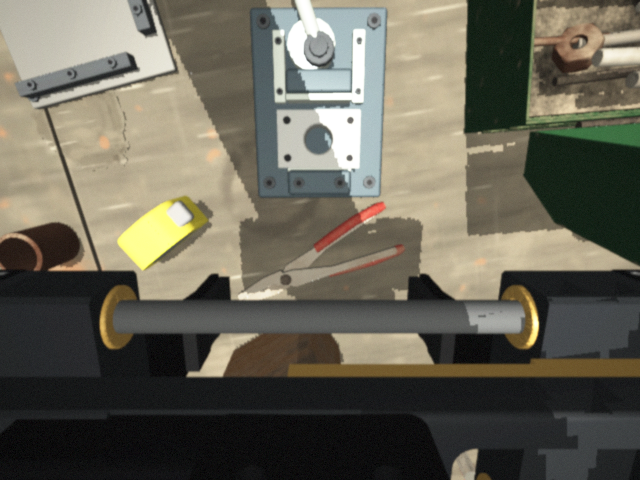

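>>> play_rows(
  motion=[
    [0.15, 0, 0, 0, 0, 0.118, 100],
    [0.3, -0.02, 0, 0, 0, 0.236, 100],
    [0.45, -0.03, 0, 0, 0, 0.354, 100],
    [0.6, -0.05, 0, 0, 0, 0.472, 100],
    [0.75, -0.05, 0, 0, 0, 0.59, 100],
  ],
)

```text
time: 23.02
ee_pos: [0.5726, -0.0055, 0.1944]
eef_rot: [0.521, 0.853, -0.0, 0.0]
ft_force: [-0.5, 1.3, -0.9]
width: 0.0871
```

>>> play_rows(
  motion=[
    [0, 0, 0, 0, 0, 0.118, 100],
    [0, 0, 0, 0, 0, 0.236, 100],
    [0, 0, 0, 0, 0, 0.354, 100],
    [0, 0, 0, 0, 0, 0.472, 100],
    [0, 0, 0, 0, 0, 0.59, 100],
  ],
)

```text
time: 23.65
ee_pos: [0.5736, -0.0052, 0.1945]
eef_rot: [0.848, 0.531, 0.0, 0.0]
ft_force: [0.3, 0.5, 0.3]
width: 0.087
```

>>> play_rows(
  motion=[
    [0, 0, 0, 0, 0, 0.118, 100],
    [0, 0, 0, 0, 0, 0.236, 100],
    [0, 0, 0, 0, 0, 0.25, 100],
    [0, 0, 0, 0, 0, 0.25, 100],
  ],
)

```text
time: 24.15
ee_pos: [0.5736, -0.0052, 0.1944]
eef_rot: [0.933, 0.359, 0.0, 0.0]
ft_force: [0.4, 0.9, -0.5]
width: 0.087
```

Run:
```python
from h import *
go([.485,-.009,.15],-48)
p=snap('wrist','w7')
for k,z in dict(lever_grip=.074,lever_pivot=.074).items():
    for d in eyes.landmark_of(p,k)[:2]: print(k,round(d['p'],2),np.round(d['xy'],1),np.round(at(p,d['xy'],z)[:2],4))
```

```text
now [ 0.5736 -0.0052  0.1944] gy -47.87 F [ 0.4  0.9 -0.5] w 0.087 t 24.15 q [ 0.32  0.27 -0.46  1.62  0.13  1.28 -1.  ]
GO [-0.3412 -0.283   0.2219] [ 0.0001 -0.      0.0015]
lever_grip 0.33 [399.3 370. ] [ 0.5308 -0.1434]
lever_pivot 0.57 [311.5 231. ] [0.5738 0.0024]
```

```bash
python3 -c "
from h import *
go([.445,-.055,.18],-48)"
```

```text
now [ 0.5735 -0.0053  0.1943] gy -47.96 F [ 0.4 -0.  -1.6] w 0.0868 t 24.3 q [ 0.32  0.27 -0.46  1.62  0.13  1.28 -1.  ]
GO [-0.6437 -0.2458  0.0717] [0.     0.     0.0005]
```

>>> play_rows(
  motion=[
    [-0.2, -0.08, 0.02, 0, 0, 0, 100],
    [-0.4, -0.16, 0.05, 0, 0, 0, 100],
    [-0.64, -0.245, 0.07, 0, 0, 0, 100],
    [-0.64, -0.245, 0.07, 0, 0, 0, 100],
    [-0.64, -0.245, 0.07, 0, 0, 0, 100],
  ],
)

```text
time: 24.92
ee_pos: [0.4461, -0.0543, 0.1808]
eef_rot: [0.934, 0.358, 0.001, 0.0]
ft_force: [0.0, 0.6, 0.3]
width: 0.0873
```

Run:
```python
from h import *
go([.485,-.009,.15],-48)
p=snap('wrist','w8')
for k,z in dict(lever_grip=.074,lever_pivot=.074).items():
    for d in eyes.landmark_of(p,k)[:2]: print(k,round(d['p'],2),np.round(d['xy'],1),np.round(at(p,d['xy'],z)[:2],4))
for d in eyes.regions_of(p,'lever_grip')[:2]: print(d['p'],d['xy'],at(p,d['xy'],.09),d['region'].sum())
```

```text
now [ 0.4461 -0.0543  0.1808] gy -48.04 F [0.  0.6 0.3] w 0.0873 t 24.93 q [ 0.46 -0.   -0.44  1.94 -0.    1.21 -0.81]
GO [ 0.2958 -0.0387  0.1543] [ 0.0007 -0.0005 -0.0004]
lever_grip 0.6 [311.6 163.6] [ 0.4874 -0.011 ]
lever_pivot 0.59 [379.9  54.4] [0.5743 0.0029]
0.6 [350.7, 94.3] [ 5.39217735e-01 -3.23837828e-04  9.00000000e-02] 3951
```

View pics/w8.png

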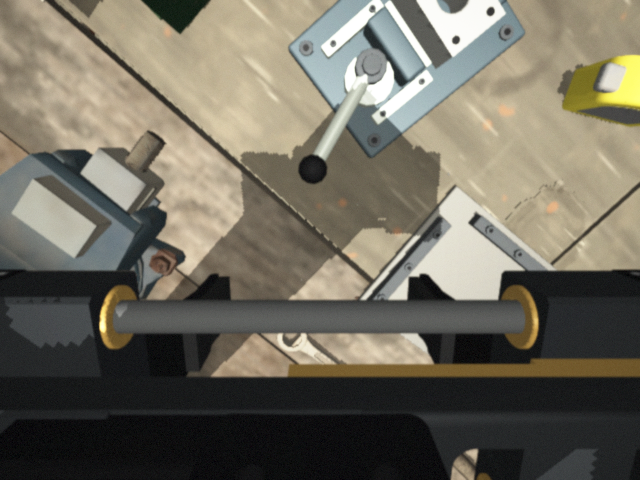

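The last picture shows the handle's top at (313,168), the pivot at (372,65), and the bench vice's spindle end at about (150,148), which I'll check against the gripper's width.

Run:
```python
from h import *
p=snap('wrist'); q=snap('top')
print('f',p['mtx'][0,0],'handle',at(p,(313,168),.098))
for z in (.05,.09,.13): print(z,'spindle wrist',at(p,(150,140),z)[:2],'top',at(q,(145,277),z)[:2],'anvil w',at(p,(178,262),z)[:2])
go([.4868,-.0105,.12],-48)
```

```text
f 352.8002617064646 handle [ 0.48666361 -0.01294294  0.098     ]
0.05 spindle wrist [0.41418764 0.09770717] top [0.41996666 0.09557259] anvil w [0.34668324 0.02052446]
0.09 spindle wrist [0.42539062 0.08305751] top [0.41716459 0.08019495] anvil w [0.36709752 0.01640676]
0.13 spindle wrist [0.4365936  0.06840785] top [0.41436252 0.06481732] anvil w [0.38751181 0.01228906]
now [ 0.446  -0.054   0.1802] gy -48.03 F [ 0.8 -0.7 -0.3] w 0.0872 t 25.23 q [ 0.46 -0.   -0.44  1.94 -0.    1.21 -0.81]
GO [ 0.2969 -0.0251  0.3013] [-0.0002 -0.0001 -0.0003]
```

>>> play_rows(
  motion=[
    [0.15, -0.015, 0.05, 0, 0, 0, 100],
    [0.295, -0.025, 0.1, 0, 0, 0, 100],
    [0.295, -0.025, 0.25, 0, 0, 0, 100],
    [0.295, -0.025, 0.4, 0, 0, 0, 100],
    [0.295, -0.025, 0.56, 0, 0, 0, 100],
  ],
  squeeze=20,
)

```text
time: 25.85
ee_pos: [0.4865, -0.0109, 0.0674]
eef_rot: [0.934, 0.358, 0.0, -0.0]
ft_force: [-0.1, -0.9, 0.4]
width: 0.0869
```

>>> play_rows(
  motion=[
    [0, 0, 0, 0, 0, 0, 100],
    [0, 0, 0, 0, 0, 0, 60],
    [0, 0, 0, 0, 0, 0, 20],
    [0, 0, 0, 0, 0, 0, 0],
    [0, 0, 0, 0, 0, 0, 0],
  ],
)

```text
time: 26.48
ee_pos: [0.4864, -0.0113, 0.0688]
eef_rot: [0.934, 0.358, 0.0, 0.0]
ft_force: [-0.1, -0.1, 0.5]
width: 0.0548
```

>>> play_rows(
  motion=[
    [0, 0, 0, 0, 0, 0, 0],
    [0, 0, 0, 0, 0, 0, 0],
    [0, 0, 0, 0, 0, 0, 0],
  ],
)

```text
time: 26.85
ee_pos: [0.4861, -0.0112, 0.0683]
eef_rot: [0.934, 0.358, -0.0, 0.0]
ft_force: [-0.4, 0.5, -0.1]
width: 0.0251
```

```bash
cat >> h.py <<'E'
def lever():
    s=r.read_state(); a=np.radians(-9.4); X=np.array([np.cos(a),np.sin(a)]); Y=np.array([-X[1],X[0]])
    pv=np.array([.5737,.0044]); d=s['ee_pos'][:2]-pv; l=np.arctan2(-d@Y,-d@X)
    T=X*np.sin(l)-Y*np.cos(l); N=(-X*np.cos(l)-Y*np.sin(l))
    print('lever',round(l,3),'rad',round(np.linalg.norm(d),4),'Ft',round(s['ft_force'][:2]@T,1),'Fn',round(s['ft_force'][:2]@N,1))
    R0=Rot.from_quat(s['eef_rot'])
    for m in np.arange(.4,1.45,.1):
        P=np.r_[pv+.09*(-X*np.cos(m)-Y*np.sin(m)),s['ee_pos'][2]]
        print(round(m,2),np.round(R0.inv().apply(P-s['ee_pos'])/.2,3)[:2])
E
python3 -c "
from h import *
go([.4868,-.0105,.12],-48);lever()"
```

```text
now [ 0.4861 -0.0112  0.0683] gy -48.08 F [-0.4  0.5 -0.1] w 0.0251 t 26.85 q [ 0.37  0.22 -0.48  1.97  0.12  0.98 -1.01]
GO [ 0.0049 -0.0005 -0.2583] [ 0.      0.     -0.0009]
lever 0.341 rad 0.0889 Ft -0.6 Fn 0.3
0.4 [-0.018  0.02 ]
0.5 [-0.037  0.061]
0.6 [-0.052  0.103]
0.7 [-0.063  0.147]
0.8 [-0.07   0.191]
0.9 [-0.072  0.236]
1.0 [-0.07   0.281]
1.1 [-0.063  0.326]
1.2 [-0.051  0.369]
1.3 [-0.036  0.411]
1.4 [-0.016  0.452]
```

>>> play_rows(
  motion=[
    [0, 0, 0, 0, 0, 0, 0],
    [0, 0, 0, 0, 0, 0, 0],
    [0, 0, 0, 0, 0, 0, 0],
  ],
)

```text
time: 27.22
ee_pos: [0.4864, -0.0113, 0.0684]
eef_rot: [0.934, 0.358, 0.0, 0.0]
ft_force: [2.7, 0.1, -1.3]
width: 0.0204
```

>>> play_rows(
  motion=[
    [-0.018, 0.02, 0, 0, 0, 0, 0],
    [-0.037, 0.061, 0, 0, 0, 0, 0],
    [-0.052, 0.103, 0, 0, 0, 0, 0],
    [-0.063, 0.147, 0, 0, 0, 0, 0],
    [-0.07, 0.191, 0, 0, 0, 0, 0],
  ],
)

```text
time: 27.85
ee_pos: [0.4994, -0.0487, 0.0681]
eef_rot: [0.934, 0.358, -0.002, -0.001]
ft_force: [-8.0, 1.9, 7.3]
width: 0.0204
```

```bash
python3 -c "
from h import *
go([.4868,-.0105,.12],-48);lever()"
```

```text
now [ 0.4994 -0.0487  0.0681] gy -48.03 F [-8.   1.9  7.3] w 0.0204 t 27.85 q [ 0.41  0.25 -0.45  1.93  0.13  0.99 -0.94]
GO [ 0.08   -0.185  -0.2591] [-0.0019  0.0019 -0.0003]
lever 0.785 rad 0.0913 Ft -6.2 Fn 5.4
0.4 [ 0.058 -0.163]
0.5 [ 0.039 -0.123]
0.6 [ 0.023 -0.081]
0.7 [ 0.012 -0.037]
0.8 [0.006 0.008]
0.9 [0.004 0.052]
1.0 [0.006 0.097]
1.1 [0.013 0.142]
1.2 [0.024 0.185]
1.3 [0.04  0.228]
1.4 [0.059 0.268]
```

>>> play_rows(
  motion=[
    [0.002, 0.05, 0, 0, 0, 0, 0],
    [0.006, 0.09, 0, 0, 0, 0, 0],
    [0.01, 0.12, 0, 0, 0, 0, 0],
    [0.013, 0.142, 0, 0, 0, 0, 0],
    [0.013, 0.142, 0, 0, 0, 0, 0],
  ],
)

```text
time: 28.48
ee_pos: [0.521, -0.0686, 0.0681]
eef_rot: [0.934, 0.358, -0.001, -0.0]
ft_force: [-5.3, -0.5, 3.7]
width: 0.0206
```

```bash
python3 -c "
from h import *
go([.4868,-.0105,.12],-48);lever()"
```

```text
now [ 0.521  -0.0686  0.0681] gy -48.07 F [-5.3 -0.5  3.7] w 0.0206 t 28.48 q [ 0.43  0.3  -0.43  1.87  0.15  1.   -0.91]
GO [ 0.0664 -0.3309 -0.2592] [-0.0011  0.0014 -0.0008]
lever 1.11 rad 0.09 Ft -4.0 Fn 3.5
0.4 [ 0.044 -0.31 ]
0.5 [ 0.025 -0.269]
0.6 [ 0.01  -0.227]
0.7 [-0.001 -0.183]
0.8 [-0.008 -0.139]
0.9 [-0.01  -0.094]
1.0 [-0.008 -0.049]
1.1 [-0.001 -0.004]
1.2 [0.011 0.039]
1.3 [0.026 0.081]
1.4 [0.046 0.122]
```

>>> play_rows(
  motion=[
    [0.006, 0.02, 0, 0, 0, 0, 0],
    [0.011, 0.039, 0, 0, 0, 0, 0],
    [0.011, 0.039, 0, 0, 0, 0, 0],
  ],
)

```text
time: 28.85
ee_pos: [0.528, -0.0728, 0.068]
eef_rot: [0.934, 0.358, -0.001, -0.0]
ft_force: [-4.2, 0.4, 3.2]
width: 0.0203
```

```bash
python3 -c "
from h import *
lever()" | head -1
```

```text
lever 1.2 rad 0.0897 Ft -3.8 Fn 1.8
```

>>> play_rows(
  motion=[
    [0.004, 0.01, 0, 0, 0, 0, 0],
    [0.006, 0.02, 0, 0, 0, 0, 0],
    [0.006, 0.02, 0, 0, 0, 0, 0],
  ],
)

```text
time: 29.22
ee_pos: [0.5316, -0.0747, 0.068]
eef_rot: [0.934, 0.358, -0.001, -0.0]
ft_force: [-5.5, 1.0, 3.0]
width: 0.0206
```

```bash
python3 -c "
from h import *
lever()" | head -1
```

```text
lever 1.246 rad 0.0896 Ft -5.3 Fn 1.7
```

>>> play_rows(
  motion=[
    [0.003, 0.01, 0, 0, 0, 0, 0],
    [0.006, 0.02, 0, 0, 0, 0, 0],
    [0.006, 0.02, 0, 0, 0, 0, 0],
  ],
)

```text
time: 29.6
ee_pos: [0.5351, -0.077, 0.0681]
eef_rot: [0.934, 0.358, -0.001, -0.0]
ft_force: [-4.3, 0.7, 2.4]
width: 0.0205
```

```bash
python3 -c "
from h import *
lever()" | head -1
```

```text
lever 1.292 rad 0.0901 Ft -4.1 Fn 1.2
```

>>> play_rows(
  motion=[
    [0.003, 0.01, 0, 0, 0, 0, 0],
    [0.006, 0.02, 0, 0, 0, 0, 0],
    [0.006, 0.02, 0, 0, 0, 0, 0],
  ],
)

```text
time: 29.98
ee_pos: [0.5387, -0.0791, 0.068]
eef_rot: [0.934, 0.358, -0.001, -0.0]
ft_force: [-4.4, 0.3, 2.5]
width: 0.0203
```

Run:
```python
from h import *
lever()
p=snap('top')
c=p['image'][165:265,150:250]
cv2.imwrite('pics/t9.png',cv2.cvtColor(cv2.resize(c,None,fx=6,fy=6,interpolation=2),cv2.COLOR_RGB2BGR))
```

```text
lever 1.338 rad 0.0905 Ft -4.2 Fn 1.5
0.4 [ 0.013 -0.408]
0.5 [-0.006 -0.367]
0.6 [-0.021 -0.325]
0.7 [-0.032 -0.281]
0.8 [-0.039 -0.237]
0.9 [-0.041 -0.192]
1.0 [-0.039 -0.147]
1.1 [-0.032 -0.102]
1.2 [-0.02  -0.059]
1.3 [-0.005 -0.017]
1.4 [0.015 0.024]
```

>>> play_rows(
  motion=[
    [0.005, 0.01, 0, 0, 0, 0, 0],
    [0.009, 0.02, 0, 0, 0, 0, 0],
    [0.009, 0.02, 0, 0, 0, 0, 0],
  ],
)

```text
time: 30.4
ee_pos: [0.5429, -0.0809, 0.0681]
eef_rot: [0.934, 0.358, -0.001, -0.0]
ft_force: [-5.7, 0.5, 2.4]
width: 0.02
```

```bash
python3 -c "
from h import *
lever()" | head -1
```

```text
lever 1.388 rad 0.0907 Ft -5.5 Fn 1.5
```

>>> play_rows(
  motion=[
    [0.005, 0.01, 0, 0, 0, 0, 0],
    [0.008, 0.016, 0, 0, 0, 0, 0],
    [0.008, 0.016, 0, 0, 0, 0, 0],
  ],
)

```text
time: 30.78
ee_pos: [0.5462, -0.0822, 0.0681]
eef_rot: [0.934, 0.358, -0.001, -0.0]
ft_force: [-4.4, 0.2, 2.3]
width: 0.0209
```

Run:
```python
from h import *
lever()
p=snap('wrist','w9')
for k in ('block_center','vice_jaw','lever_pivot'):
  for d in eyes.landmark_of(p,k)[:1]: print(k,d['p'],d['xy'],at(p,d['xy'],dict(block_center=.032,vice_jaw=.012,lever_pivot=.074)[k])[:2])
for d in eyes.regions_of(p,'block_center')[:1]:
        q=max(cv2.findContours(d['region'].astype(np.uint8),0,1)[0],key=len)[:,0,:]
        w=np.array([at(p,a,.052)[:2] for a in q]).astype(np.float32)
        print(round(d['p'],2),cv2.minAreaRect(w),d['xy'])
```

```text
lever 1.427 rad 0.0909 Ft -4.2 Fn 1.1
0.4 [-0.004 -0.444]
0.5 [-0.023 -0.404]
0.6 [-0.039 -0.362]
0.7 [-0.05  -0.318]
0.8 [-0.056 -0.273]
0.9 [-0.058 -0.229]
1.0 [-0.056 -0.184]
1.1 [-0.049 -0.139]
1.2 [-0.038 -0.096]
1.3 [-0.022 -0.053]
1.4 [-0.002 -0.013]
block_center 0.57 [337.6, 42.6] [ 0.64318913 -0.00873929]
vice_jaw 0.74 [303.6, 79.7] [ 0.62086151 -0.00424906]
lever_pivot 0.85 [207.1, 126.1] [0.57316062 0.00462093]
0.83 ((0.6429585218429565, -0.009512905031442642), (0.06572863459587097, 0.04953451454639435), 79.5942611694336) [349.5, 49.8]
```

>>> play_rows(
  motion=[
    [0.005, 0.008, 0, 0, 0, 0, 0],
    [0.009, 0.016, 0, 0, 0, 0, 0],
    [0.009, 0.016, 0, 0, 0, 0, 0],
  ],
)

```text
time: 31.4
ee_pos: [0.5498, -0.0832, 0.0681]
eef_rot: [0.934, 0.358, -0.001, -0.0]
ft_force: [-5.0, 0.4, 2.6]
width: 0.0204
```

```bash
python3 -c "
from h import *
lever()" | head -1
```

```text
lever 1.468 rad 0.0908 Ft -5.0 Fn 0.9
```

>>> play_rows(
  motion=[
    [0.004, 0.008, 0, 0, 0, 0, 0],
    [0.008, 0.014, 0, 0, 0, 0, 0],
    [0.008, 0.014, 0, 0, 0, 0, 0],
  ],
)

```text
time: 31.78
ee_pos: [0.5529, -0.0842, 0.0681]
eef_rot: [0.934, 0.358, -0.001, -0.0]
ft_force: [-4.8, -0.2, 1.8]
width: 0.0202
```

```bash
python3 -c "
from h import *
lever()"
```

```text
lever 1.504 rad 0.091 Ft -4.6 Fn 1.3
0.4 [-0.022 -0.474]
0.5 [-0.042 -0.433]
0.6 [-0.057 -0.391]
0.7 [-0.068 -0.347]
0.8 [-0.074 -0.303]
0.9 [-0.076 -0.258]
1.0 [-0.074 -0.213]
1.1 [-0.067 -0.169]
1.2 [-0.056 -0.125]
1.3 [-0.04  -0.083]
1.4 [-0.021 -0.042]
```

>>> play_rows(
  motion=[
    [0.004, 0.008, 0, 0, 0, 0, 0],
    [0.009, 0.014, 0, 0, 0, 0, 0],
    [0.009, 0.014, 0, 0, 0, 0, 0],
  ],
)

```text
time: 32.15
ee_pos: [0.5561, -0.0851, 0.0681]
eef_rot: [0.934, 0.358, -0.001, -0.0]
ft_force: [-5.4, 1.2, 2.6]
width: 0.0202
```

Run:
```python
from h import *
lever()
p=snap('wrist','w10'); np.savez('w10',**{k:p[k] for k in('image','mtx','R','t')})
for k in ('block_center','vice_jaw','lever_pivot','lever_grip'):
  for d in eyes.landmark_of(p,k)[:1]: print(k,d['p'],d['xy'],at(p,d['xy'],dict(block_center=.032,vice_jaw=.012,lever_pivot=.074,lever_grip=.074)[k])[:2])
# grey profile along vice x axis through middle of jaws at z=.042, from pivot side to block
g=cv2.cvtColor(p['image'],cv2.COLOR_RGB2GRAY)
a=np.radians(-9.4); X=np.array([np.cos(a),np.sin(a)]); Y=np.array([-X[1],X[0]])
for off in (-.02,-.01,.01,.02):
    print(off,[(d,int(g[tuple(np.round(px(p,np.r_[np.array([.6674,-.0107])-d*.001*X+off*Y,.042])).astype(int)[::-1])])) for d in range(64,38,-1) if px(p,np.r_[np.array([.6674,-.0107])-d*.001*X+off*Y,.042])[1]>0])
```

```text
lever 1.54 rad 0.0912 Ft -5.5 Fn -0.1
0.4 [-0.031 -0.488]
0.5 [-0.051 -0.447]
0.6 [-0.066 -0.405]
0.7 [-0.077 -0.362]
0.8 [-0.083 -0.317]
0.9 [-0.085 -0.272]
1.0 [-0.083 -0.227]
1.1 [-0.076 -0.183]
1.2 [-0.065 -0.139]
1.3 [-0.049 -0.097]
1.4 [-0.03  -0.057]
block_center 0.95 [319.4, 49.5] [ 0.64455361 -0.00677912]
vice_jaw 0.64 [290.0, 86.9] [ 0.62265525 -0.00374679]
lever_pivot 0.89 [189.0, 139.1] [0.57365124 0.00434052]
lever_grip 0.83 [319.0, 292.7] [ 0.55849637 -0.08375277]
-0.02 [(64, 164), (63, 161), (62, 162), (61, 163), (60, 160), (59, 164), (58, 160), (57, 165), (56, 161), (55, 163), (54, 156), (53, 132), (52, 90), (51, 144), (50, 252), (49, 253), (48, 252), (47, 252), (46, 188), (45, 247), (44, 249), (43, 249), (42, 250), (41, 249), (40, 248), (39, 248)]
-0.01 [(64, 157), (63, 154), (62, 153), (61, 155), (60, 156), (59, 153), (58, 153), (57, 155), (56, 155), (55, 155), (54, 154), (53, 106), (52, 84), (51, 180), (50, 252), (49, 252), (48, 252), (47, 248), (46, 181), (45, 236), (44, 248), (43, 248), (42, 248), (41, 247), (40, 248), (39, 248)]
0.01 [(64, 136), (63, 136), (62, 138), (61, 136), (60, 134), (59, 138), (58, 137), (57, 140), (56, 137), (55, 139), (54, 131), (53, 103), (52, 76), (51, 116), (50, 250), (49, 250), (48, 250), (47, 243), (46, 168), (45, 239), (44, 243), (43, 242), (42, 242), (41, 243), (40, 243), (39, 242)]
0.02 [(64, 126), (63, 124), (62, 124), (61, 124), (60, 129), (59, 128), (58, 128), (57, 126), (56, 128), (55, 129), (54, 122), (53, 99), (52, 76), (51, 182), (50, 245), (49, 249), (48, 249), (47, 244), (46, 134), (45, 231), (44, 239), (43, 239), (42, 239), (41, 239), (40, 237), (39, 238)]
```

>>> play_rows(
  motion=[
    [0.004, 0.007, 0, 0, 0, 0, 0],
    [0.009, 0.013, 0, 0, 0, 0, 0],
    [0.009, 0.013, 0, 0, 0, 0, 0],
  ],
)

```text
time: 32.78
ee_pos: [0.5582, -0.0856, 0.068]
eef_rot: [0.934, 0.358, -0.002, -0.001]
ft_force: [-9.1, 1.4, 6.4]
width: 0.02
```

```bash
python3 -c "
from h import *
lever()" | head -1
```

```text
lever 1.564 rad 0.0913 Ft -9.2 Fn 0.2
```

>>> play_rows(
  motion=[
    [0.004, 0.007, 0, 0, 0, 0, 0],
    [0.009, 0.013, 0, 0, 0, 0, 0],
    [0.009, 0.013, 0, 0, 0, 0, 0],
  ],
)

```text
time: 33.15
ee_pos: [0.5602, -0.086, 0.0679]
eef_rot: [0.934, 0.358, -0.003, -0.001]
ft_force: [-16.5, 2.9, 12.2]
width: 0.0203
```

```bash
python3 -c "
from h import *
lever()" | head -1
```

```text
lever 1.586 rad 0.0914 Ft -16.7 Fn -0.4
```

>>> play_rows(
  motion=[
    [-0.004, -0.006, 0, 0, 0, 0, 0],
    [-0.004, -0.006, 0, 0, 0, 0, 60],
    [-0.004, -0.006, 0, 0, 0, 0, 100],
    [-0.004, -0.006, 0, 0, 0, 0, 100],
    [-0.004, -0.006, 0, 0, 0, 0, 100],
  ],
)

```text
time: 33.78
ee_pos: [0.5619, -0.0866, 0.0685]
eef_rot: [0.934, 0.358, 0.0, 0.0]
ft_force: [-0.8, -0.2, 0.3]
width: 0.0524
```

>>> play_rows(
  motion=[
    [0, 0, -0.1, 0, 0, 0, 100],
    [0, 0, -0.3, 0, 0, 0, 100],
    [0, 0, -0.5, 0, 0, 0, 100],
    [-0.3, 0, -0.6, 0, 0, 0, 100],
    [-0.5, 0, -0.6, 0, 0, 0, 100],
  ],
)

```text
time: 34.4
ee_pos: [0.4868, -0.155, 0.1902]
eef_rot: [0.934, 0.357, 0.001, 0.001]
ft_force: [-0.0, -0.4, -0.4]
width: 0.0866
```

>>> play_rows(
  motion=[
    [0, 0, 0, 0, 0, 0, 100],
    [0, 0, 0, 0, 0, 0, 100],
    [0, 0, 0, 0, 0, 0, 100],
  ],
)

```text
time: 34.78
ee_pos: [0.4878, -0.1523, 0.1882]
eef_rot: [0.934, 0.359, 0.0, -0.0]
ft_force: [0.1, -0.1, -0.0]
width: 0.0871
```

Run:
```python
from h import *
go([.5,-.1,.2],-48)
for n in ('wrist','top'):
  p=snap(n,n+'11')
  for k in ('block_center','vice_jaw','lever_pivot','lever_grip'):
    for d in eyes.landmark_of(p,k)[:1]: print(n,k,d['p'],d['xy'],at(p,d['xy'],dict(block_center=.032,vice_jaw=.012,lever_pivot=.074,lever_grip=.074)[k])[:2])
  if n=='wrist':
   for d in eyes.regions_of(p,'block_center')[:1]:
        q=max(cv2.findContours(d['region'].astype(np.uint8),0,1)[0],key=len)[:,0,:]
        w=np.array([at(p,a,.052)[:2] for a in q]).astype(np.float32)
        print(round(d['p'],2),cv2.minAreaRect(w),d['xy'])
   g=cv2.cvtColor(p['image'],cv2.COLOR_RGB2GRAY)
   a=np.radians(-9.4); X=np.array([np.cos(a),np.sin(a)]); Y=np.array([-X[1],X[0]])
   for off in (-.01,.01):
    print(off,[(d,int(g[tuple(np.clip(np.round(px(p,np.r_[np.array([.6674,-.0107])-d*.001*X+off*Y,.042])).astype(int)[::-1],0,479))])) for d in range(56,40,-1)])
  else:
   for k in('tape','spanner','grease_tin','pipe','chisel','angle'):
    for d in eyes.landmark_of(p,k)[:1]: print(k,d['xy'],at(p,d['xy'],0)[:2])
```

```text
now [ 0.4878 -0.1523  0.1882] gy -47.98 F [ 0.1 -0.1 -0. ] w 0.0871 t 34.77 q [ 0.58  0.13 -0.39  1.79  0.05  1.23 -0.67]
GO [ 0.2203 -0.1534 -0.0588] [-0.0002 -0.0003  0.0002]
wrist lever_pivot 0.89 [229.1, 4.4] [0.57069845 0.00490654]
wrist lever_grip 0.83 [312.1, 108.8] [ 0.55839759 -0.08284024]
0.66 ((0.6185708045959473, -0.04457320645451546), (0.016562150791287422, 0.026782523840665817), 41.94135284423828) [322.6, 7.8]
-0.01 [(56, 159), (55, 158), (54, 157), (53, 155), (52, 158), (51, 154), (50, 155), (49, 153), (48, 145), (47, 129), (46, 115), (45, 145), (44, 229), (43, 252), (42, 254), (41, 254)]
0.01 [(56, 110), (55, 128), (54, 147), (53, 156), (52, 158), (51, 160), (50, 161), (49, 162), (48, 159), (47, 160), (46, 157), (45, 161), (44, 160), (43, 158), (42, 159), (41, 160)]
top block_center 0.81 [449.6, 288.5] [ 0.36908413 -0.67728614]
tape [250.4, 169.2] [ 0.70984114 -0.16655904]
spanner [268.3, 300.9] [ 0.35140136 -0.21032259]
grease_tin [404.8, 282.3] [ 0.38949112 -0.570477  ]
pipe [293.1, 173.2] [ 0.69500631 -0.28311891]
chisel [352.4, 303.6] [ 0.33801563 -0.4302865 ]
angle [405.8, 234.0] [ 0.51799067 -0.58068093]
```

>>> play_rows(
  motion=[
    [0.2, 0, 0, 0, 0, 0, 100],
    [0.4, 0, 0, 0, 0, 0, 100],
    [0.55, 0.02, 0, 0, 0, 0, 100],
    [0.55, 0.02, 0, 0, 0, 0, 100],
    [0.55, 0.02, 0, 0, 0, 0, 100],
  ],
)

```text
time: 36.25
ee_pos: [0.5712, -0.0835, 0.1881]
eef_rot: [0.934, 0.357, -0.0, 0.0]
ft_force: [-0.0, -0.4, -0.4]
width: 0.0868
```

Run:
```python
from h import *
go([.5,-.1,.2],-48)
p=snap('wrist','w12')
for k in ('block_center','vice_jaw','lever_pivot','lever_grip'):
    for d in eyes.landmark_of(p,k)[:1]: print(k,d['p'],d['xy'],at(p,d['xy'],dict(block_center=.032,vice_jaw=.012,lever_pivot=.074,lever_grip=.074)[k])[:2])
for d in eyes.regions_of(p,'block_center')[:1]:
        q=max(cv2.findContours(d['region'].astype(np.uint8),0,1)[0],key=len)[:,0,:]
        w=np.array([at(p,a,.052)[:2] for a in q]).astype(np.float32)
        print(round(d['p'],2),cv2.minAreaRect(w),d['xy'])
g=cv2.cvtColor(p['image'],cv2.COLOR_RGB2GRAY)
a=np.radians(-9.4); X=np.array([np.cos(a),np.sin(a)]); Y=np.array([-X[1],X[0]])
for off in (-.02,-.01,.01,.02):
    print(off,[(d,int(g[tuple(np.clip(np.round(px(p,np.r_[np.array([.6674,-.0107])-d*.001*X+off*Y,.042])).astype(int)[::-1],0,479))])) for d in range(56,40,-1)])
# handle: dark blob near expected top
u,v=px(p,[.559,-.0855,.098]).astype(int); s=g[max(v-30,0):v+30,u-30:u+30]<45
yy,xx=np.nonzero(s); print('handle px',u,v,s.sum(),at(p,(xx.mean()+u-30,yy.mean()+max(v-30,0)),.098)[:2] if s.sum() else '')
```

```text
now [ 0.5712 -0.0835  0.1881] gy -48.11 F [-0.  -0.4 -0.4] w 0.0868 t 36.25 q [ 0.44  0.28 -0.44  1.62  0.13  1.27 -0.87]
GO [-0.3203 -0.1762 -0.059 ] [-0.0001  0.0004 -0.0012]
block_center 0.69 [476.3, 179.6] [ 0.69807776 -0.15891603]
vice_jaw 0.83 [290.6, 127.8] [ 0.62103522 -0.0049116 ]
lever_pivot 0.86 [232.8, 162.3] [0.57256618 0.00536508]
lever_grip 0.72 [307.1, 251.0] [ 0.55762814 -0.08350085]
0.87 ((0.6447172164916992, -0.007373470813035965), (0.06867442280054092, 0.04662781581282616), 80.22293853759766) [306.3, 94.2]
-0.02 [(56, 94), (55, 105), (54, 103), (53, 96), (52, 99), (51, 239), (50, 255), (49, 254), (48, 255), (47, 254), (46, 250), (45, 225), (44, 222), (43, 220), (42, 223), (41, 193)]
-0.01 [(56, 198), (55, 194), (54, 192), (53, 154), (52, 118), (51, 170), (50, 254), (49, 255), (48, 255), (47, 255), (46, 254), (45, 255), (44, 255), (43, 255), (42, 255), (41, 255)]
0.01 [(56, 188), (55, 187), (54, 165), (53, 144), (52, 121), (51, 239), (50, 255), (49, 255), (48, 255), (47, 255), (46, 254), (45, 254), (44, 254), (43, 254), (42, 254), (41, 254)]
0.02 [(56, 180), (55, 181), (54, 165), (53, 145), (52, 116), (51, 235), (50, 255), (49, 255), (48, 255), (47, 255), (46, 254), (45, 254), (44, 254), (43, 254), (42, 254), (41, 254)]
handle px 309 259 642 [ 0.56291833 -0.08104297]
```

```bash
python3 -c "
from h import *
print(job.close_job())"
```

```text
the job is handed in; nothing more can be done
None
```

I squared the largest block (the one in the trough) in the corner, re-gripped it by its ends, set it in the vice and swung the lever until the jaws closed on it. I handed the job in at about 36 s of the 67 s allowed. I had no direct reading of the jaw force after release, so tightness is inferred, not measured.

**Squaring corner:** I pushed the block against both fences and the plate, then let it go. The camera put it within about 1 mm and 0.1° of the flush position.

**Vice:** In the last picture the block was within 1 mm of where I meant it along and across the jaws. It was turned 80.2–80.6°, against 80.6–80.9° for the jaw. No gap to the moving jaw was visible.

**Lever:** The push needed 4–6 N while the lever swung freely. It rose to 9 N and then about 17 N once the jaws closed, more than the 6–10 N given as tight.

**Tools and tins:** I checked these once from the top camera before hand-in. Every detected position was within about 13 mm of where it started, which is about the detector's own scatter. The gripper stood clear with no force on it.

**Disagreements in the checks:**
- My lever angle from geometry read about 0.34 rad too high. It gave 0.34 at the start and about 1.55 at closing, where 1.2 was expected. I took this as a fixed offset in where zero lies.
- The starting jaw gap measured 54.8 mm, which does not quite fit the 56 mm that offset implies.
- In the last picture the network's point for the block landed on another object, so I relied on its outline instead.

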